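# Put the bench block away and close the drawer

## Robot

A 6-joint arm with a two-finger parallel gripper is mounted at the origin on the work surface. World frame = base frame: x ahead of the robot, y to its left, z up, the work surface at z = 0. Lengths are in m, angles in rad, forces in N, time in s.
With the tool pointing down it reaches from about 0.375 to 0.975 m from the base axis. Payload 3.8 kg.
Tool frame: the origin (TCP) lies at the very end of the fingers, on their centre line; the grasp point (between the pads) lies 19 mm behind it; y points along the fingers, z is the direction in which the jaws open and shut, and the axes are right-handed (so a half turn about y gives the same grasp; the last joint's range is limited). The gripper opens to 85 mm and grips with 20 to 120 N. Pads are 22 mm wide; open, the fingers measure 114 mm over their backs; the gripper's body (76 mm by 85 mm) begins 54 mm behind the grasp point. The pads swing forward as they close: fully open they stand 13 mm farther back than shut.
Start: joints at [-1.205, 0.264, 1.604, -0, 1.274, -0.037], TCP at [0.265, -0.621, 0.231] pointing down, gripper open.
Joint ranges: [-2.63, 2.63], [-0.94, 2.18], [0.31, 2.57], [-1.31, 4.45], [0, 2.66], [-2.55, 2.55]. Speed limits (rad/s): [2.57, 2.57, 3.14, 3.14, 3.14, 3.14].

## Interface

Orientations are given as a rotation vector (axis times angle).
In Python, from workcell import bot gives the robot as it stands.
- The arm moves only by the tool play_rows, never from a script. Its argument "series" is text: rows parted by semicolons, each of 7 numbers parted by spaces: the shift along the tool's x, y, z in cm, then the turn, a rotation vector about the tool's x, y, z in degrees, then the finger opening in cm, from 0 to 8.54. In form: dx dy dz rx ry rz grip; .... A call has 1 to 12 rows; each row is the pose to reach, as a shift and turn from the pose measured when the call began, along the tool's axes at that moment; what a row does not reach only later rows make up. A row lasts 1/12 s, in which the tool goes at most 41.7 mm and 7.16 degrees, less where a joint would pass 70% of its speed; a pose out of reach is approached as far as the arm can. A call with a gripper value outside its range is refused whole. The fingers move at their own pace and stop on an object; "newtons" is the grip in N (left out, the last holds). Time passes only in rows, so rows that repeat a pose let the fingers close. It gives the time, the measured TCP pose, the force and the opening at its end, in the units of the state.
- bot.read_state(): the state, without advancing time (a new reading comes with each control period).
- bot.read_camera(name): name is "side" or "top" or "wrist"; returns the picture (384x512x3 uint8, blue, green, red); there is no depth.
- bot.calibration(name): a dict with "fx", "fy", "cx", "cy" (pixels), "origin" and "rotation" of the camera in the world. Camera axes: x right, y down, z forward; pixel columns grow to the right and rows downward; lengths in m; the calibration is good to about 2 mm. A picture is of the moment at which its call begins: read the wrist's pose just before it. calibration takes no time and is no camera call; for the wrist camera it gives the pose at the moment of the call.
- bot.finish_job(): hands the job in, once; it reports no verdict.
The state is a dict: "time": time; "q": joint angles; "joint_vel": joint speeds; "joint_torque": joint torques, N m; "tool_pos": TCP position; "tcp_rot": TCP orientation; "wrist_force": force on the tool from outside, world axes, zero at the start; "torque": the same for the moment, N m; "width": opening from 0.0 (shut) to 1.0 (fully open).
Only numpy, scipy, OpenCV 4.12 (cv2) and the standard library are available. Lean on these libraries where they do the work, as an engineer would, in place of code of your own. Each camera call takes 0.05 s, during which the arm holds its last target.

## Task

Put the steel bench block away: take it out of the little wooden rack and lay it (do not drop it) flat, polished steel face up and black rubber base down, in the empty right-hand bay of the open drawer, then push the drawer fully home until it snaps in at its catch. It stands on edge in the rack and is too wide to grip by its ends, so put it down, for instance on the leather pad, tip it over onto its rubber base and take it up again across its narrower width. Leave the wooden block in the rack, and disturb nothing else on the bench.

Things in the scene. Friction and masses are not known exactly. Their poses are not given: they have to be found in the camera images.
- block: bench block, a plate 18 x 90 x 60 mm: 10 mm polished steel (+x side) on 8 mm black rubber (-x side), 0.45 kg. Starts standing on a 90 mm edge in either slot of the rack. Origin: middle of the 18 x 90 mm edge it stands on. x: square to the big faces, out of the steel face; y: along the 90 mm length; z: along the 60 mm width (up in the rack). Lying as wanted, its x points up.
- block_center (a point): centre of the bench block (30 mm from block's origin along its z), same axes
- rack: fixed light wooden rack, 134 (x) x 104 (y) mm, 26 mm tall; two slots along y at x = -36 and +36 mm, 22 mm wide, 18 mm deep (floor 8 mm above the bench), open-ended. Origin: centre of the underside, z up. Both blocks stand in it with 42 mm showing, lengths along the slots; the bench block's steel face looks to the rack's +x.
- pad: fixed brown leather pad on the bench, 200 (x) x 170 (y) mm, 4 mm thick, free space to lay things. Origin: centre of the underside, z up
- cabinet: fixed low wooden drawer unit, 250 (x, depth) x 300 (y, width) mm, 70 mm tall. Origin: centre of the underside, z up; its front faces its -x, at x = -125 mm. The whole front is one drawer, sliding out along -x; the opening above the drawer's floor is 48 mm high, so only something lying flat goes in.
- drawer (a joint): how far the drawer is out, m: 0 fully home (front flush with the cabinet's edges), starts 0.145 to 0.172, stop at 0.18. Friction about 1.5 N; over the last 17 mm a sprung catch resists with about 5 N, then snaps in and draws the drawer home from about 5 mm out.
- drawer_front (a point): centre of the drawer front's outer face, 36 mm above the bench, moves with the drawer; axes as the cabinet's (the front looks to -x). The front is 278 mm wide, 12 mm thick, 7 to 61 mm above the bench. A brass knob, 20 mm across, stands 22 mm out at this point: push on the face beside it or on the knob.
- drawer_bay (a point): centre of the floor of the empty right-hand (-y) bay, 14 mm above the bench, moves with the drawer; axes as the cabinet's. The bay is 122 (x) x 125 (y) mm inside, walled by the drawer front (47 mm above its floor), the side wall (36 mm) and 6 mm dividers left and rear (30 mm). At the start it is wholly clear of the cabinet. The left bay holds steel punches.
- woodblock: bystander: plain wooden block 18 x 90 x 60 mm, standing in the rack's other slot. Origin: middle of the edge it stands on, z up
- tin: bystander: aluminium can 56 mm across, 50 mm tall, on top of the drawer unit; origin centre of its underside
- jar: bystander: amber jar 60 mm across, 75 mm tall, on the bench; origin centre of its underside
- graver: bystander: screwdriver-like hand tool 160 mm long lying along its x on the bench; origin under its middle
- pliers: bystander: red-handled pliers about 150 mm long, lying along x; origin at the pivot, on the bench
- cup: bystander: white cup 76 mm across, 85 mm tall; origin centre of its underside
- mandrel: bystander: steel stepped cone 36 mm across the foot, 140 mm tall, standing; origin centre of its foot
There are look-alikes about, which are no part of the job. Leave any green or pink look-alike of the block alone.

How it is judged:
By the outcome, as a careful person would: the job done as asked, in the order asked, and still so for the second after the job is handed in, with the robot touching nothing.
It also fails if it takes over 72 s, if anything falls off the work surface, if the arm or the gripper's body presses on something with over 40 N, if the wrist force passes 120 N, or if a joint passes its speed limit or range.

## Working session

There is one attempt and no reset: what is moved stays moved. The work goes in short steps, Python scripts to look and compute and a tool call to move; the robot and the scene stay as the last step left them, time stands still between calls to the robot, and variables do not carry over. Pictures are saved under pics/ and viewed, and the job is handed in when it is done.

Besides the shell and the picture viewer there is one more tool, called after "Emit:" in YAML: its name, and indented under it one key for each argument. play_rows: Moves the arm, as the interface text tells. Its arguments: {"type":"object","properties":{"series":{"type":"string"},"newtons":{"type":"number"}},"required":["series"]}

```bash
ls; mkdir -p pics; python3 - <<'E'
from workcell import bot
import cv2,json
s=bot.read_state(); print(s)
for n in ["side","top","wrist"]:
    c=bot.calibration(n); print(n,c)
    im=bot.read_camera(n); cv2.imwrite(f"pics/{n}0.png",im)
E
```

```text
pics
{'time': 0.0, 'q': array([-1.20491622e+00,  2.64746633e-01,  1.60540582e+00, -6.12628928e-06,
        1.27369582e+00, -3.69041636e-02]), 'joint_vel': array([-8.86586073e-04,  2.28512612e-06, -7.77590363e-04, -9.23093302e-04,
        1.33643124e-03, -1.39905749e-03]), 'joint_torque': array([ 1.00680343e-03, -5.15105224e+01, -3.67317116e+01,  2.71315275e-05,
        1.27923393e-02, -9.70057101e-06]), 'tool_pos': array([ 0.26431422, -0.62028761,  0.22994924]), 'tcp_rot': array([-0.40873471,  2.00241898, -1.99787845]), 'wrist_force': array([-0.4066902 , -0.3825976 ,  0.11548277]), 'torque': array([-0.00897266,  0.01744864, -0.01961166]), 'width': 0.9993821291988939}
side {'fx': 406.332086569077, 'fy': 406.332086569077, 'cx': 264.11683876445585, 'cy': 188.47207535562882, 'origin': array([-0.21744042,  0.76693427,  0.98860642]), 'rotation': array([-1.03348635,  2.38392531, -1.10955346])}
top {'fx': 359.735567422954, 'fy': 359.735567422954, 'cx': 256.76790484850676, 'cy': 189.55595327939147, 'origin': array([0.40246072, 0.02117882, 1.27968384]), 'rotation': array([-2.16020306,  2.11862955, -0.13161813])}
wrist {'fx': 340.3417069017801, 'fy': 340.3417069017801, 'cx': 254.60664495480236, 'cy': 191.29981986337827, 'origin': array([ 0.33449162, -0.58956463,  0.37244048]), 'rotation': array([ 2.40146262, -1.58677936, -0.24573249])}
```

View pics/top0.png

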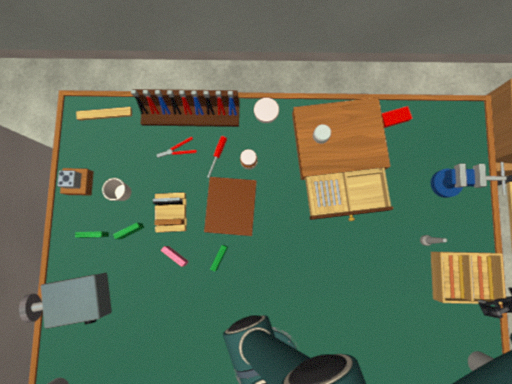

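View pics/side0.png

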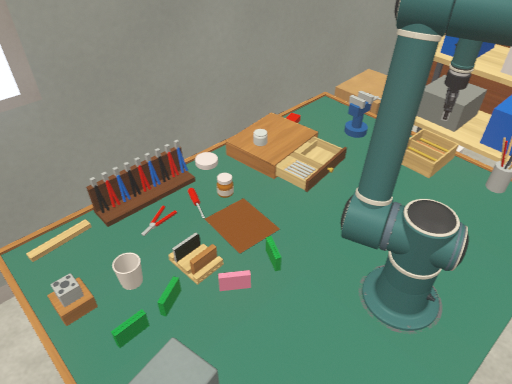

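View pics/wrist0.png

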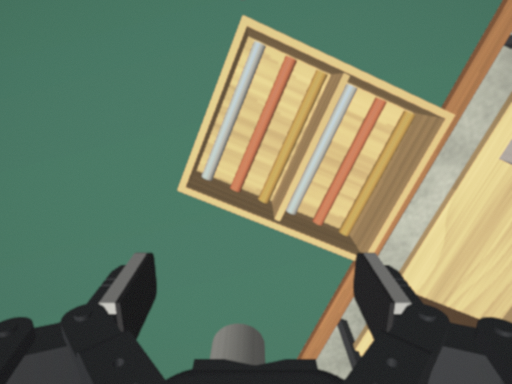

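The top view shows the rack near (170,212), the pad at (230,206), and the cabinet at (340,135) with its drawer open toward the robot. In the side view a black-faced block stands in the rack near (187,245). I'll enlarge these areas.

```bash
cat > h.py <<'E'
import numpy as np, cv2
from scipy.spatial.transform import Rotation as R
from workcell import bot
def ray(c,u,v):
    d=np.array([(u-c['cx'])/c['fx'],(v-c['cy'])/c['fy'],1.0]); Rm=R.from_rotvec(c['rotation']).as_matrix()
    d=Rm@d; return np.array(c['origin']),d/np.linalg.norm(d)
def onz(c,u,v,z):
    o,d=ray(c,u,v); return o+d*(z-o[2])/d[2]
def proj(c,p):
    Rm=R.from_rotvec(c['rotation']).as_matrix(); q=Rm.T@(np.array(p)-c['origin'])
    return np.array([c['fx']*q[0]/q[2]+c['cx'],c['fy']*q[1]/q[2]+c['cy']])
def crop(im,x0,y0,x1,y1,s,name):
    o=cv2.resize(im[y0:y1,x0:x1],None,fx=s,fy=s,interpolation=cv2.INTER_CUBIC); cv2.imwrite(name,o)
E
python3 - <<'E'
from h import *
t=cv2.imread('pics/top0.png'); s=cv2.imread('pics/side0.png')
crop(t,140,180,265,250,6,'pics/t_rack.png')
crop(s,150,210,290,310,5,'pics/s_rack.png')
crop(t,285,90,400,225,4,'pics/t_cab.png')
crop(s,220,110,350,200,6,'pics/s_cab.png')
E
```

```text
(no output)
```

View pics/t_rack.png

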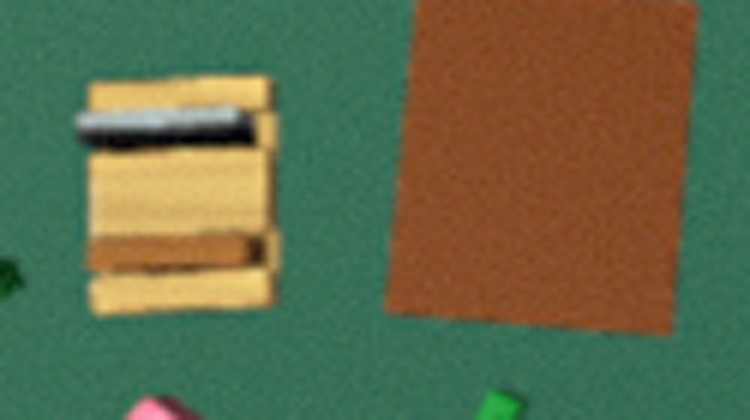

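View pics/s_rack.png

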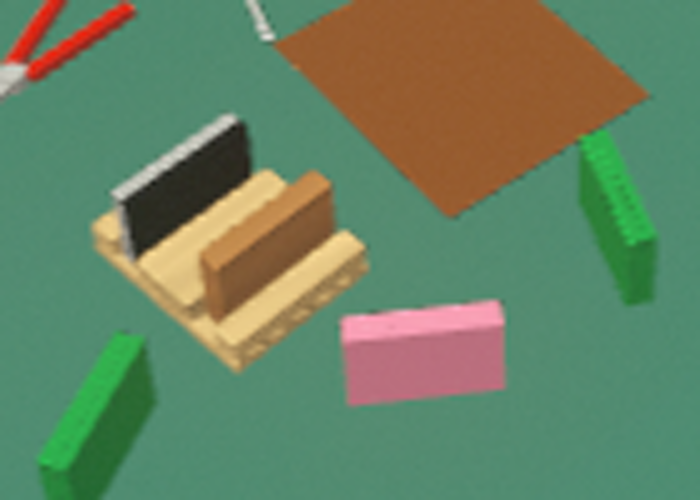

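View pics/t_cab.png

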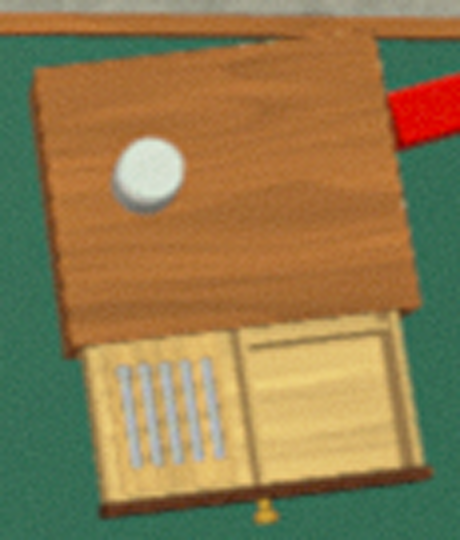

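View pics/s_cab.png

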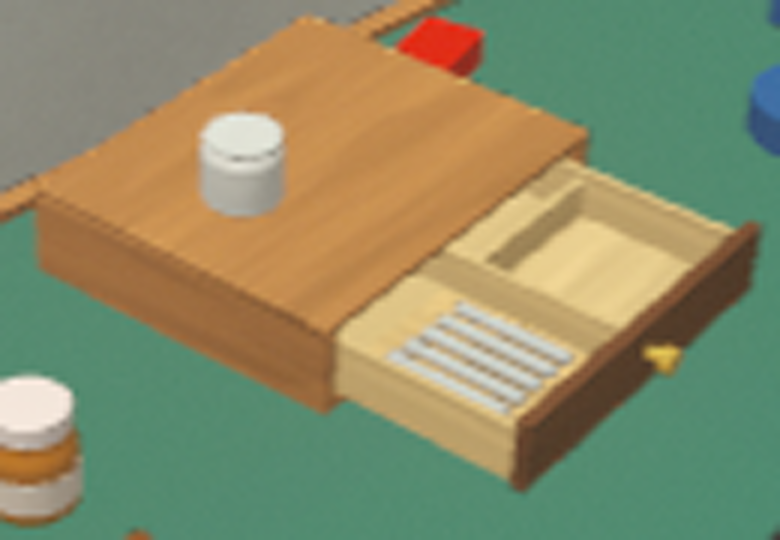

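The bench block is in the far (+x) slot, with steel facing away from the robot and black rubber facing the side camera. The wooden block is in the near slot. Next I'll measure the pad, rack, block, and cabinet with masks.

```bash
python3 - <<'E'
from h import *
t=cv2.imread('pics/top0.png'); c=bot.calibration('top'); cs=bot.calibration('side')
np.set_printoptions(precision=4,suppress=True)
hsv=cv2.cvtColor(t,cv2.COLOR_BGR2HSV)
# non green mask
def rect(x0,y0,x1,y1,m,z,name):
    mm=np.zeros_like(m); mm[y0:y1,x0:x1]=m[y0:y1,x0:x1]
    cnts,_=cv2.findContours(mm,cv2.RETR_EXTERNAL,cv2.CHAIN_APPROX_NONE)
    k=max(cnts,key=cv2.contourArea); r=cv2.minAreaRect(k); b=cv2.boxPoints(r)
    P=np.array([onz(c,u+0,v+0,z)[:2] for u,v in b]); print(name,cv2.contourArea(k),b.round(1).tolist()); print(P, P.mean(0))
    for i in range(4):
        d=P[(i+1)%4]-P[i]; print(np.linalg.norm(d).round(4), np.degrees(np.arctan2(d[1],d[0])).round(1))
green=((hsv[...,0]>60)&(hsv[...,0]<90)&(hsv[...,1]>80)).astype(np.uint8)
ng=1-green
for p in [(160,140)]: pass
print(hsv[205,230],hsv[200,180],hsv[212,180],hsv[300-0,200],hsv[130,350],hsv[185,370])
rect(200,170,260,240,ng,0.004,'pad')
rect(148,188,192,236,ng,0.026,'rack')
# drawer front etc.
for nm,(u,v) in dict(cabTL=(285+35/4,90+70/4),cabTR=(285+377/4,90+32/4),cabBR=(285+420/4,90+303/4),cabBL=(285+66/4,90+353/4)).items():
    print(nm,onz(c,u,v,0.07))
for nm,(u,v) in dict(frL=(285+100/4,90+510/4),frR=(285+432/4,90+470/4)).items():
    print(nm,onz(c,u,v,0.061))
E
```

```text
[ 12 176 138] [75  9 56] [ 21 122 229] [ 75 125 106] [ 15 180 177] [ 20 129 216]
pad 2703.0 [[202.60000610351562, 232.39999389648438], [207.39999389648438, 169.60000610351562], [257.0, 173.5], [252.1999969482422, 236.1999969482422]]
[[0.4276 0.2349]
 [0.6533 0.2269]
 [0.6424 0.0469]
 [0.4178 0.0593]] [0.5353 0.142 ]
0.2258 -2.0
0.1803 -93.5
0.2249 176.8
0.1759 86.8
rack 1243.0 [[151.60000610351562, 193.0], [185.60000610351562, 191.0], [187.89999389648438, 230.8000030517578], [153.89999389648438, 232.8000030517578]]
[[0.5617 0.4177]
 [0.571  0.2975]
 [0.4314 0.2825]
 [0.4221 0.4008]] [0.4966 0.3496]
0.1206 -85.6
0.1404 -173.9
0.1187 94.5
0.1406 6.9
cabTL [ 0.8672 -0.0782  0.07  ]
cabTR [ 0.9061 -0.377   0.07  ]
cabBR [ 0.6646 -0.4069  0.07  ]
cabBL [ 0.616  -0.1061  0.07  ]
frL [ 0.4836 -0.1361  0.061 ]
frR [ 0.5228 -0.4156  0.061 ]
```

```bash
cat >> h.py <<'E'
np.set_printoptions(precision=4,suppress=True)
def Rt(yaw,flip=False):
    # tool down; tool z (jaws) along world yaw (deg)
    a=np.radians(yaw); z=np.array([np.cos(a),np.sin(a),0]); y=np.array([0,0,-1.]); x=np.cross(y,z)
    return np.stack([x,y,z],1)
def row(p,Rm=None,s=None):
    s=s or bot.read_state(); R0=R.from_rotvec(s['tcp_rot']).as_matrix(); Rm=R0 if Rm is None else Rm
    d=R0.T@(np.array(p)-s['tool_pos'])*100; w=np.degrees(R.from_matrix(R0.T@Rm).as_rotvec())
    return np.r_[d,w].round(2)
def log():
    s=bot.read_state()
    with open('log.txt','a') as f: f.write(' '.join(f'{v:.6f}' for v in np.r_[s['q'],s['tool_pos'],s['tcp_rot']])+'\n')
    return s
E
python3 - <<'E'
from h import *
s=log(); R0=R.from_rotvec(s['tcp_rot']).as_matrix(); print(R0)
c=bot.calibration('wrist'); Rc=R.from_rotvec(c['rotation']).as_matrix()
print('cam in tool',R0.T@(c['origin']-s['tool_pos']), '\n', R0.T@Rc)
for yaw in (6.5,186.5): print(yaw,row([0.45,0.10,0.33],Rt(yaw)))
E
```

```text
[[-0.92   -0.0006  0.392 ]
 [-0.392   0.0017 -0.92  ]
 [-0.0001 -1.     -0.0018]]
cam in tool [-0.0766 -0.1424 -0.0011] 
 [[ 0.      0.954   0.3   ]
 [-0.0003 -0.3     0.954 ]
 [ 1.     -0.0001  0.0002]]
6.5 [-45.32  -9.87 -59.02   0.08 -73.42  -0.07]
186.5 [-45.32  -9.87 -59.02   0.08 106.58   0.09]
```

```bash
python3 - <<'E'
from h import *
print(row([0.50,-0.24,0.29],Rt(8)))
E
```

```text
[-36.59  -5.93 -25.78   0.08 -74.92  -0.07]
```

Emit:
play_rows:
  series: "-36.6 -5.9 -25.8 0 -75 0 5;-36.6 -5.9 -25.8 0 -75 0 5;-36.6 -5.9 -25.8 0 -75 0 5;-36.6 -5.9 -25.8 0 -75 0 5;-36.6 -5.9 -25.8 0 -75 0 5;-36.6 -5.9 -25.8 0 -75 0 5;-36.6 -5.9 -25.8 0 -75 0 5;-36.6 -5.9 -25.8 0 -75 0 5;-36.6 -5.9 -25.8 0 -75 0 5;-36.6 -5.9 -25.8 0 -75 0 5;-36.6 -5.9 -25.8 0 -75 0 5;-36.6 -5.9 -25.8 0 -75 0 5"

```text
time: 1.15
tool_pos: [0.5031, -0.2345, 0.2908]
tcp_rot: [-1.271, 1.099, -1.098]
wrist_force: [-0.0, 0.2, 0.7]
width: 0.589
```

```bash
python3 - <<'E'
from h import *
s=log(); print(s['time'],s['tool_pos'],s['q'])
c=bot.calibration('wrist'); np.savez('w1.npz',**c)
im=bot.read_camera('wrist'); cv2.imwrite('pics/w1.png',im)
print(c, bot.read_state()['tool_pos'])
print(row([0.50,0.10,0.32],Rt(6.5)), row([0.47,0.39,0.24],Rt(6.5)))
E
```

```text
1.15 [ 0.5031 -0.2345  0.2908] [-0.484   0.0042  1.7874  0.0047  1.3497 -0.6339]
{'fx': 340.3417069017801, 'fy': 340.3417069017801, 'cx': 254.60664495480236, 'cy': 191.29981986337827, 'origin': array([ 0.4909, -0.1583,  0.4334]), 'rotation': array([2.8332, 0.2105, 0.0364])} [ 0.5016 -0.2369  0.2902]
[-33.36  -2.92   4.75  -0.04   1.87  -0.1 ] [-62.48   5.13   6.    -0.04   1.87  -0.1 ]
```

View pics/w1.png

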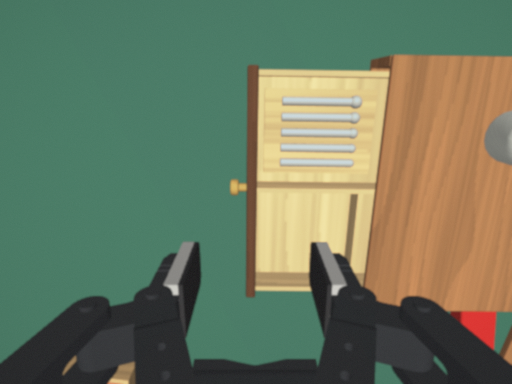

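The wrist view shows the drawer front's outer edge at column ~248 (rows 66 to 297), the knob at (234,187), the dividers at row ~185 and column ~352, and the cabinet edge from (388,60) to (367,308).

```bash
python3 - <<'E'
from h import *
c=dict(np.load('w1.npz')); im=cv2.imread('pics/w1.png')
crop(im,225,50,405,310,2.3,'pics/w1z.png')
for nm,(u,v,z) in dict(frL=(248,66,.061),frR=(247,297,.061),frLi=(258,66,.061),frRi=(256,297,.061),knob=(234,187,.036),divL=(257,182,.044),divLr=(375,182,.044),div2=(257,188,.044),rear=(350,195,.044),rear2=(346,262,.044),side=(256,291,.05),side2=(364,291,.05),cabL=(395,57,.07),cabR=(372,309,.07)).items():
    print(nm,onz(c,u,v,z))
E
```

```text
frL [ 0.4824 -0.1402  0.061 ]
frR [ 0.5204 -0.4128  0.061 ]
frLi [ 0.4926 -0.1386  0.061 ]
frRi [ 0.5317 -0.4112  0.061 ]
knob [ 0.4847 -0.2785  0.036 ]
divL [ 0.5111 -0.2659  0.044 ]
divLr [ 0.6499 -0.2453  0.044 ]
div2 [ 0.5122 -0.2733  0.044 ]
rear [ 0.6242 -0.2655  0.044 ]
rear2 [ 0.6399 -0.3544  0.044 ]
side [ 0.5316 -0.4097  0.05  ]
side2 [ 0.6704 -0.3892  0.05  ]
cabL [ 0.6264 -0.1105  0.07  ]
cabR [ 0.6773 -0.401   0.07  ]
```

View pics/w1z.png

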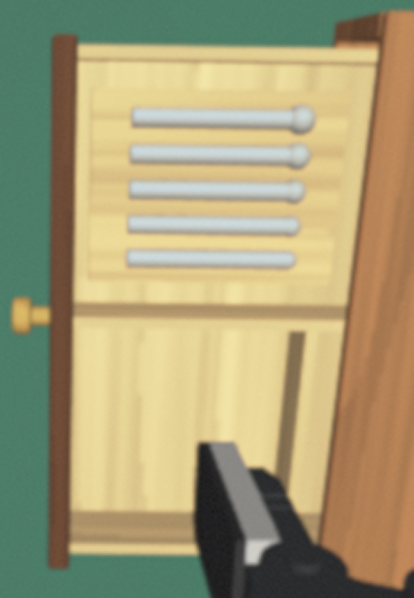

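Emit:
play_rows:
  series: "-33.4 -2.9 4.8 0 1.9 0 5;-33.4 -2.9 4.8 0 1.9 0 5;-33.4 -2.9 4.8 0 1.9 0 5;-33.4 -2.9 4.8 0 1.9 0 5;-33.4 -2.9 4.8 0 1.9 0 5;-33.4 -2.9 4.8 0 1.9 0 5;-33.4 -2.9 4.8 0 1.9 0 5;-62.5 3.0 6.0 0 1.9 0 5;-62.5 3.0 6.0 0 1.9 0 5;-62.5 3.0 6.0 0 1.9 0 5;-62.5 3.0 6.0 0 1.9 0 5;-62.5 3.0 6.0 0 1.9 0 5"

```text
time: 2.2
tool_pos: [0.4818, 0.2564, 0.2821]
tcp_rot: [-1.259, 1.127, -1.127]
wrist_force: [0.4, -0.2, 0.4]
width: 0.585
```

```bash
python3 - <<'E'
from h import *
c=dict(np.load('w1.npz'))
pts=dict(divtopR=(300,192.5,.044),divtopL=(300,188,.044),sideB=(300,273,.014),sideT=(300,285.5,.05),rearB=(351,195,.014),rearT=(357.5,195,.044),frontin=(258.5,200,.061),frontinB=(258,250,.061),outer=(248,187,.061),cabT=(390,75,.07),cabB=(368,285,.07))
O=np.array([0.5014,-0.2765]); 
for yaw in (8.2,):
    a=np.radians(yaw); ex=np.array([np.cos(a),np.sin(a)]); ey=np.array([-ex[1],ex[0]])
    for k,(u,v,z) in pts.items():
        p=onz(c,u,v,z)[:2]; print(k,p,'local',(p-O)@ex,(p-O)@ey)
s=log(); print(s['time'],s['tool_pos'],s['q'])
c=bot.calibration('wrist'); np.savez('w2.npz',**c)
im=bot.read_camera('wrist'); cv2.imwrite('pics/w2.png',im)
E
```

```text
divtopR [ 0.5641 -0.2713] local 0.06278110114847296 -0.003765233298005809
divtopL [ 0.563  -0.2657] local 0.06252589080987346 0.001871433737989251
sideB [ 0.5918 -0.3957] local 0.07245195742707758 -0.13090386586989433
sideT [ 0.5865 -0.3933] local 0.06761220061129171 -0.12775770134954242
rearB [ 0.6358 -0.2736] local 0.13340028915758378 -0.016271398893764267
rearT [ 0.6331 -0.2642] local 0.13214742152595083 -0.006592822894688483
frontin [ 0.5151 -0.2823] local 0.012776692862872877 -0.007732207029253364
frontinB [ 0.5242 -0.3456] local 0.012749983525558076 -0.07163867160455836
outer [ 0.5009 -0.2686] local 0.0006508334253914247 0.007873463393441535
cabT [ 0.6259 -0.1278] local 0.14448971187843895 0.12945625636573407
cabB [ 0.6638 -0.3682] local 0.1476752354043967 -0.11390043650878591
2.2 [0.4818 0.2564 0.2821] [ 0.4429 -0.0103  1.8175  0.0007  1.3335  0.3318]
```

View pics/w2.png

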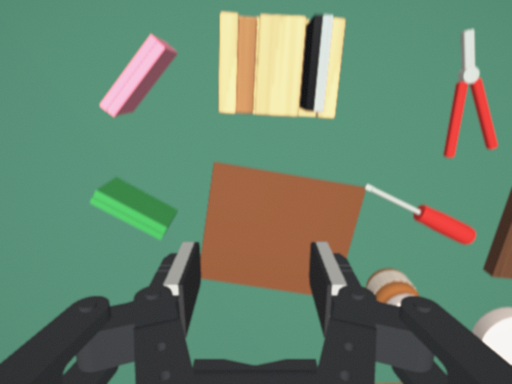

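```bash
python3 - <<'E'
from h import *
s=bot.read_state(); print(s['tool_pos']); print(row([0.50,0.39,0.23],Rt(6.5)))
c=dict(np.load('w2.npz'))
for nm,(u,v,z) in dict(padTL=(215,163,.004),padTR=(365,187,.004),padBL=(201,277,.004),jar=(390,285,.07),gravtip=(368,187,.005),rTL=(220,12,.026),rTR=(344,17,.026),rBR=(336,117,.026),rBL=(219,112,.026)).items(): print(nm,onz(c,u,v,z))
E
```

```text
[0.48   0.2632 0.2803]
[-12.33   5.11   3.45   0.12   0.07  -0.4 ]
padTL [0.4337 0.2341 0.004 ]
padTR [0.6284 0.2239 0.004 ]
padBL [0.4266 0.0686 0.004 ]
jar [0.659  0.1242 0.07  ]
gravtip [0.6319 0.2246 0.005 ]
rTL [0.4286 0.4019 0.026 ]
rTR [0.5593 0.4117 0.026 ]
rBR [0.5698 0.3085 0.026 ]
rBL [0.4358 0.2992 0.026 ]
```

Emit:
play_rows:
  series: "-12.3 5.1 3.4 0 -1.5 0 5;-12.3 5.1 3.4 0 -1.5 0 5;-12.3 5.1 3.4 0 -1.5 0 5;-12.3 5.1 3.4 0 -1.5 0 5;-12.3 5.1 3.4 0 -1.5 0 5;-12.3 5.1 3.4 0 -1.5 0 5"

```text
time: 2.75
tool_pos: [0.4995, 0.3887, 0.2284]
tcp_rot: [-1.273, 1.11, -1.099]
wrist_force: [0.6, -1.3, -0.6]
width: 0.583
```

```bash
python3 - <<'E'
from h import *
s=log(); print(s['time'],s['tool_pos'],s['joint_vel'])
c=bot.calibration('wrist'); np.savez('w3.npz',**c)
im=bot.read_camera('wrist'); cv2.imwrite('pics/w3.png',im); crop(im,150,80,410,280,3,'pics/w3z.png')
E
```

```text
2.75 [0.4995 0.3887 0.2284] [-0.0236 -0.0397  0.0004 -0.0047  0.0043 -0.0029]
```

View pics/w3.png

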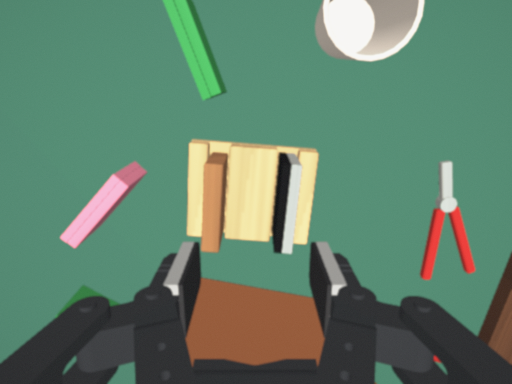

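```bash
python3 - <<'E'
from h import *
im=cv2.imread('pics/w3.png'); crop(im,180,130,330,260,5,'pics/w3z.png')
E
```

```text
(no output)
```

View pics/w3z.png

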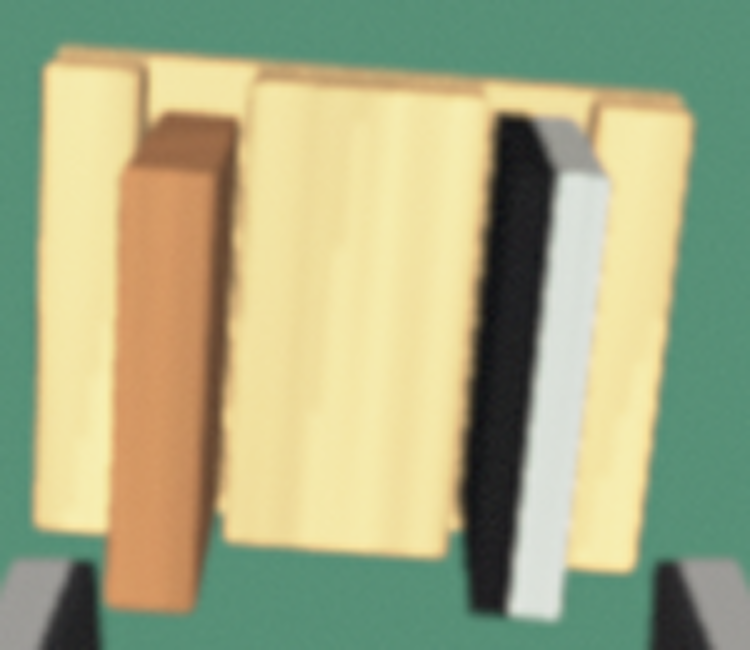

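```bash
python3 - <<'E'
from h import *
c=dict(np.load('w3.npz'))
f=lambda u,v,z: onz(c,180+u/5,130+v/5,z)[:2]
A=f(555,175,.068);B=f(607,180,.068);C=f(560,620,.068);D=f(507,615,.068)
print(A,B,C,D,np.linalg.norm(A-B),np.linalg.norm(B-C),np.linalg.norm(A-D))
d=(B-C)/np.linalg.norm(B-C); d2=(A-D)/np.linalg.norm(A-D); print(np.degrees(np.arctan2(-d[0],d[1])),np.degrees(np.arctan2(-d2[0],d2[1])))
ey=(d+d2);ey/=np.linalg.norm(ey); ex=np.array([ey[1],-ey[0]])
# interface between steel and rubber is at x=-1? plate 18: x from -9..+9; steel 10 -> interface x=-1
cen=((B+C)/2-0.009*ex+ (A+D)/2+0.001*ex)/2; print('cen',cen, 'yaw',np.degrees(np.arctan2(ex[1],ex[0])))
rk=[f(45,62,.026),f(692,110,.026),f(632,572,.026),f(35,527,.026)]; rk=np.array(rk); print(rk,rk.mean(0))
for i in range(4):
    e=rk[(i+1)%4]-rk[i]; print(np.linalg.norm(e),np.degrees(np.arctan2(e[1],e[0])))
# expected block center from rack
rc=rk.mean(0); yaw=np.radians(4.5); print(rc+0.036*np.array([np.cos(yaw),np.sin(yaw)]))
W=[f(120,170,.068),f(212,172,.068),f(192,611,.068),f(105,607,.068)]; W=np.array(W); print('wood',W,W.mean(0))
E
```

```text
[0.53   0.4015] [0.5395 0.4019] [0.5464 0.313 ] [0.5359 0.3126] 0.009540357835084806 0.08915729393735493 0.08907701197169758
4.439741714143989 3.792346248983088
cen [0.534 0.357] yaw 4.116043981563539
[[0.429  0.4011]
 [0.5611 0.4101]
 [0.5682 0.3059]
 [0.4355 0.2979]] [0.4985 0.3538]
0.13240721437680691 3.858401351868026
0.1043559861969802 -86.0914853258013
0.1329787111356707 -176.51515602142595
0.10349005812258763 93.59409684188299
[0.5344 0.3566]
wood [[0.4515 0.3912]
 [0.4681 0.3932]
 [0.4742 0.3046]
 [0.4571 0.303 ]] [0.4627 0.348 ]
```

```bash
python3 - <<'E'
from h import *
from scipy.optimize import least_squares
L=np.loadtxt('log.txt'); s=bot.read_state(); L=np.vstack([L,np.r_[s['q'],s['tool_pos'],s['tcp_rot']]])
for l in L:
    q=l[:6]; p=l[6:9]; r=np.hypot(p[0],p[1]); lat=-p[0]*np.sin(q[0])+p[1]*np.cos(q[0]); rad=p[0]*np.cos(q[0])+p[1]*np.sin(q[0]); print(q,rad,lat,p[2],q[1]+q[2]+q[4])
A=[];b=[]
for l in L:
    q=l[:6];p=l[6:9];rad=p[0]*np.cos(q[0])+p[1]*np.sin(q[0])
    A.append([np.sin(q[1]),np.sin(q[1]+q[2]),1,0]);b.append(rad)
    A.append([np.cos(q[1]),np.cos(q[1]+q[2]),0,1]);b.append(p[2])
x,res,rk,sv=np.linalg.lstsq(np.array(A),np.array(b),rcond=None); print(x,res,rk,sv, np.array(A)@x-b)
x,res,rk,sv=np.linalg.lstsq(np.array(A)[:,[0,1,3]],np.array(b),rcond=None); print(x,res,rk,sv)
print(row([0.534,0.357,0.12],Rt(4)),row([0.534,0.357,0.046],Rt(4)))
E
```

```text
[-1.2049  0.2646  1.6051  0.      1.2737 -0.0369] 0.6739646560960476 0.02490832708827162 0.230231 3.143385
[-0.484   0.0042  1.7874  0.0047  1.3497 -0.6339] 0.5544224546989002 0.026479554880058292 0.290755 3.141243
[ 0.4429 -0.0103  1.8175  0.0007  1.3335  0.3318] 0.5451424571972441 0.02514505778380427 0.282102 3.140726
[0.6186 0.1881 1.7014 0.0065 1.254  0.4754] 0.6323235802808747 0.027040429319378445 0.228364 3.143497
[0.6176 0.1864 1.7014 0.0064 1.2542 0.4754] 0.6322872382561868 0.02702768936939698 0.229413891692293 3.141997030678285
[ 0.5084  0.5668 -0.0007 -0.0935] [0.] 4 [3.2766 3.038  0.1733 0.0651] [-0.      0.0001  0.      0.     -0.0001 -0.      0.0003 -0.     -0.0002
 -0.    ]
[ 0.5083  0.5661 -0.0937] [0.] 3 [3.2178 2.1486 0.1716]
[ 3.62 10.91  2.98  0.19  4.03 -0.29] [ 3.66 18.31  3.01  0.19  4.03 -0.29]
```

Emit:
play_rows:
  series: "3.6 8 3 0.2 4 -0.3 5;3.6 10.9 3 0.2 4 -0.3 5;3.6 10.9 3 0.2 4 -0.3 5;3.6 10.9 3 0.2 4 -0.3 5;3.6 10.9 3 0.2 4 -0.3 5;3.6 13.5 3 0.2 4 -0.3 5;3.6 16 3 0.2 4 -0.3 5;3.6 17.8 3 0.2 4 -0.3 5;3.6 17.8 3 0.2 4 -0.3 5;3.6 17.8 3 0.2 4 -0.3 5"
  newtons: 30

```text
time: 3.63
tool_pos: [0.5347, 0.358, 0.0534]
tcp_rot: [-1.239, 1.157, -1.158]
wrist_force: [-0.7, 0.5, 0.4]
width: 0.585
```

```bash
python3 - <<'E'
from h import *
s=log(); R0=R.from_rotvec(s['tcp_rot']).as_matrix(); print(s['time'],s['tool_pos'],s['wrist_force'],s['width']*85); print(R0)
c=bot.calibration('wrist'); np.savez('w4.npz',**c)
im=bot.read_camera('wrist'); cv2.imwrite('pics/w4.png',im)
sd=bot.read_camera('side'); crop(sd,130,180,290,300,5,'pics/s4.png')
print(row([0.534,0.357,0.050],Rt(4)))
E
```

```text
3.6333 [0.5347 0.358  0.0534] [-0.7348  0.517   0.3524] 49.708898124736365
[[ 0.07    0.0019  0.9975]
 [-0.9975  0.0011  0.07  ]
 [-0.0009 -1.      0.002 ]]
[ 0.17  0.48 -0.22 -0.29  0.03 -0.14]
```

View pics/w4.png

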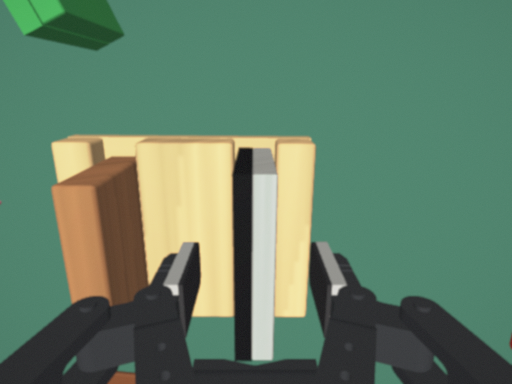

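View pics/s4.png

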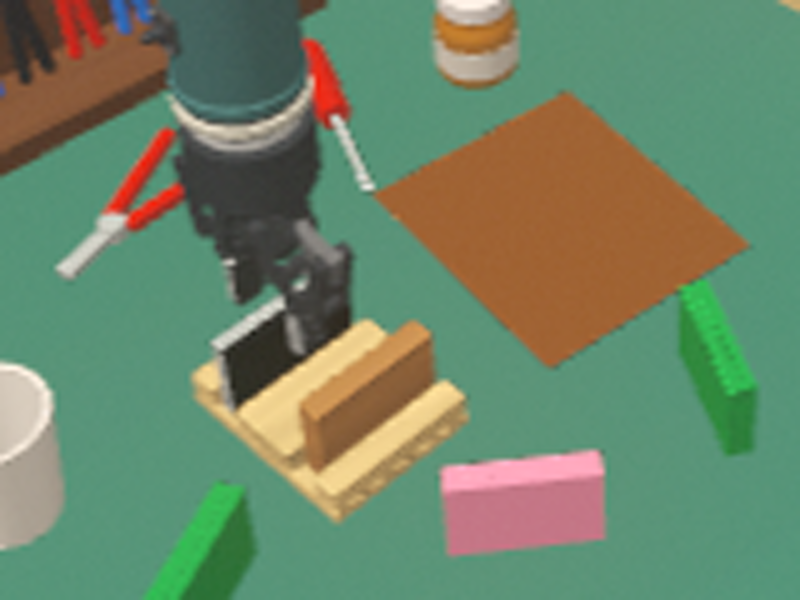

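The block sits centred between the fingers: its edges are at 235 and 275, and the fingers at 198 and 312. Closing now.

Emit:
play_rows:
  series: "0.2 0.5 -0.2 0 0 0 5;0.2 0.5 -0.2 0 0 0 1;0.2 0.5 -0.2 0 0 0 1;0.2 0.5 -0.2 0 0 0 1;0.2 0.5 -0.2 0 0 0 1;0.2 0.5 -0.2 0 0 0 1;0.2 0.5 -0.2 0 0 0 1;0.2 0.5 -0.2 0 0 0 1;0.2 0.5 -0.2 0 0 0 1"
  newtons: 60

```text
time: 4.48
tool_pos: [0.5349, 0.3572, 0.051]
tcp_rot: [-1.235, 1.154, -1.158]
wrist_force: [-0.8, -1.4, 6.1]
width: 0.196
```

Emit:
play_rows:
  series: "0 -1 0 0 0 0 1;0 -3 0 0 0 0 1;0 -6 0 0 0 0 1;0 -9 0 0 0 0 1;0 -12 0 0 0 0 1;0 -12 0 0 0 0 1"

```text
time: 4.98
tool_pos: [0.5374, 0.3588, 0.1783]
tcp_rot: [-1.224, 1.15, -1.158]
wrist_force: [2.0, 1.2, -1.9]
width: 0.192
```

```bash
python3 - <<'E'
from h import *
s=log(); print(s['time'],s['tool_pos'],s['wrist_force'],s['width']*85)
sd=bot.read_camera('side'); cv2.imwrite('pics/s5.png',sd); crop(sd,130,120,290,300,4,'pics/s5z.png')
print(row([0.52,0.16,0.17],Rt(90)),row([0.52,0.16,0.17],Rt(45)))
T=dict(np.load('w2.npz'))
t=cv2.imread('pics/top0.png'); c=bot.calibration('top')
for n,p in dict(green=(218,258),greenlow=(213,268),greenhi=(226,246)).items(): print(n,onz(c,*p,0.06))
E
```

```text
4.9833 [0.5374 0.3588 0.1783] [ 2.0114  1.1785 -1.9225] 16.350683664611438
[ 19.66   0.34  -3.03  -0.89 -85.97   0.25] [ 19.66   0.34  -3.03  -0.86 -40.97  -0.1 ]
green [0.3425 0.1703 0.06  ]
greenlow [0.3094 0.1858 0.06  ]
greenhi [0.3827 0.1449 0.06  ]
```

View pics/s5z.png

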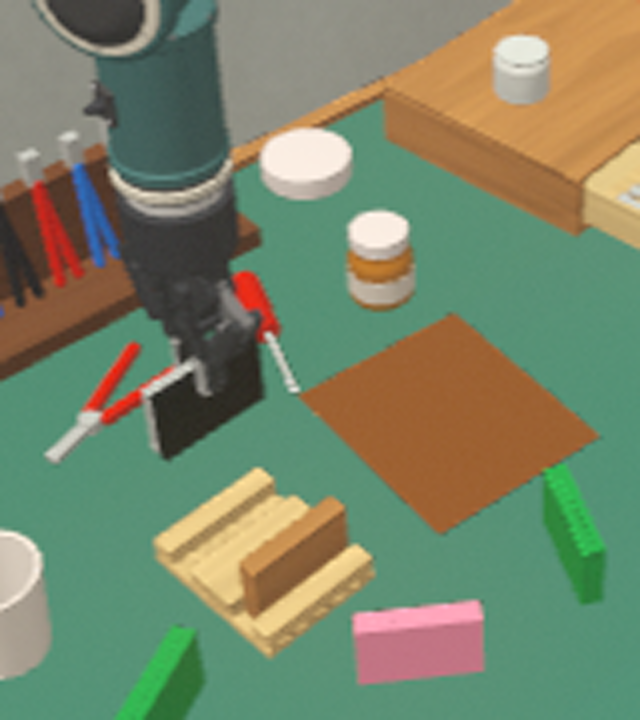

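Emit:
play_rows:
  series: "4 0.3 -0.5 0 -7 0 1;8 0.3 -1 0 -14 0 1;12 0.3 -1.5 0 -21 0 1;16 0.3 -2 0 -28 0 1;19.8 0.3 -2 0 -35 0 1;19.8 0.3 -2 -0.9 -86 0 1;19.8 0.3 -2 -0.9 -86 0 1;19.8 0.3 -2 -0.9 -86 0 1;19.8 0.3 -2 -0.9 -86 0 1;19.8 0.3 -2 -0.9 -86 0 1;19.8 0.3 -2 -0.9 -86 0 1;19.8 0.3 -2 -0.9 -86 0 1"

```text
time: 6.03
tool_pos: [0.5282, 0.1586, 0.1673]
tcp_rot: [-1.575, 0.016, -0.012]
wrist_force: [0.1, 0.0, -4.1]
width: 0.197
```

```bash
python3 - <<'E'
from h import *
s=log(); R0=R.from_rotvec(s['tcp_rot']).as_matrix(); print(s['time'],s['tool_pos'],s['wrist_force'],s['width']*85,s['q']); print(R0)
def Rtilt(yaw,b):
    return Rt(yaw)@R.from_rotvec([np.radians(b),0,0]).as_matrix()
for b in (0,30,60): print(b,row([0.53,0.157,0.15],Rtilt(90,b)))
E
```

```text
6.0333 [0.5282 0.1586 0.1673] [ 0.13    0.0383 -4.0799] 16.769289052718335 [ 0.2486  0.0835  1.9364 -0.0035  1.1251 -1.3034]
[[ 0.9998 -0.0025  0.0173]
 [-0.0173 -0.0039  0.9998]
 [-0.0024 -1.     -0.004 ]]
0 [ 0.19  1.73 -0.15  0.23 -0.99 -0.14]
30 [ 0.19  1.73 -0.15 30.23 -1.01  0.12]
60 [ 0.19  1.73 -0.15 60.22 -0.97  0.39]
```

Emit:
play_rows:
  series: "0 0 0 7 0 0 1;0 0 0 14 0 0 1;0 0 0 21 0 0 1;0 0 0 28 0 0 1;0 0 0 35 0 0 1;0 0 0 42 0 0 1;0 0 0 49 0 0 1;0 0 0 56 0 0 1;0 0 0 60 0 0 1;0 0 0 60 0 0 1;0 0 0 60 0 0 1"

```text
time: 6.95
tool_pos: [0.5266, 0.1581, 0.164]
tcp_rot: [-0.529, 0.014, -0.016]
wrist_force: [-0.3, 0.3, -3.8]
width: 0.196
```

```bash
python3 - <<'E'
from h import *
s=log(); R0=R.from_rotvec(s['tcp_rot']).as_matrix(); print(s['time'],s['tool_pos'],s['wrist_force'],s['width']*85,s['q']); print(R0)
sd=bot.read_camera('side'); cv2.imwrite('pics/s6.png',sd); crop(sd,150,120,350,290,3.5,'pics/s6z.png')
im=bot.read_camera('wrist'); cv2.imwrite('pics/w6.png',im)
E
```

```text
6.95 [0.5266 0.1581 0.164 ] [-0.3183  0.2848 -3.763 ] 16.70020441041609 [-0.3114  0.2848  2.0771  0.9956  1.3888 -2.3788]
[[ 0.9998  0.0118  0.0173]
 [-0.0189  0.8631  0.5047]
 [-0.009  -0.5049  0.8631]]
```

View pics/s6z.png

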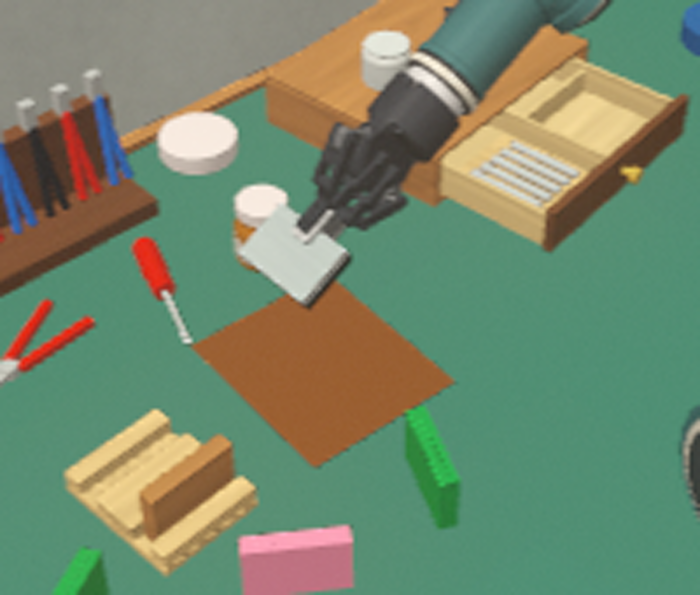

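View pics/w6.png

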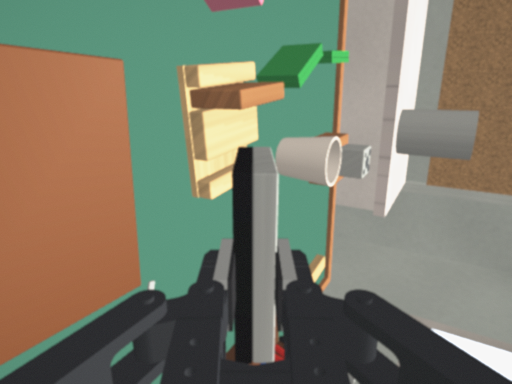

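Emit:
play_rows:
  series: "0 1.8 -3 0 0 0 1;0.1 3.6 -6.2 0 0 0 1;0.1 5 -8.6 0 0 0 1;0.1 5.9 -10.1 0 0 0 1;0.1 6.3 -10.8 0 0 0 1;0.1 6.3 -10.8 0 0 0 1;0.1 6.3 -10.8 0 0 0 1"

```text
time: 7.63
tool_pos: [0.5334, 0.1601, 0.0491]
tcp_rot: [-0.538, 0.017, -0.012]
wrist_force: [-0.2, -0.5, -3.9]
width: 0.194
```

```bash
python3 - <<'E'
from h import *
s=log(); R0=R.from_rotvec(s['tcp_rot']).as_matrix(); print(s['time'],s['tool_pos'],s['wrist_force'],s['width']*85,s['q']); print(R0)
p=s['tool_pos']+R0@np.array([0,.043,-.009]); print('pivot est',p)
c=bot.calibration('side'); sd=bot.read_camera('side'); cv2.imwrite('pics/s7.png',sd); crop(sd,190,150,310,260,6,'pics/s7z.png')
E
```

```text
7.6333 [0.5334 0.1601 0.0491] [-0.1795 -0.4867 -3.8778] 16.471028771199848 [-0.3006  0.4914  2.0756  1.037   1.271  -2.5508]
[[ 0.9998  0.0072  0.019 ]
 [-0.0159  0.8589  0.5119]
 [-0.0126 -0.5121  0.8588]]
pivot est [0.5336 0.1924 0.0194]
```

View pics/s7z.png

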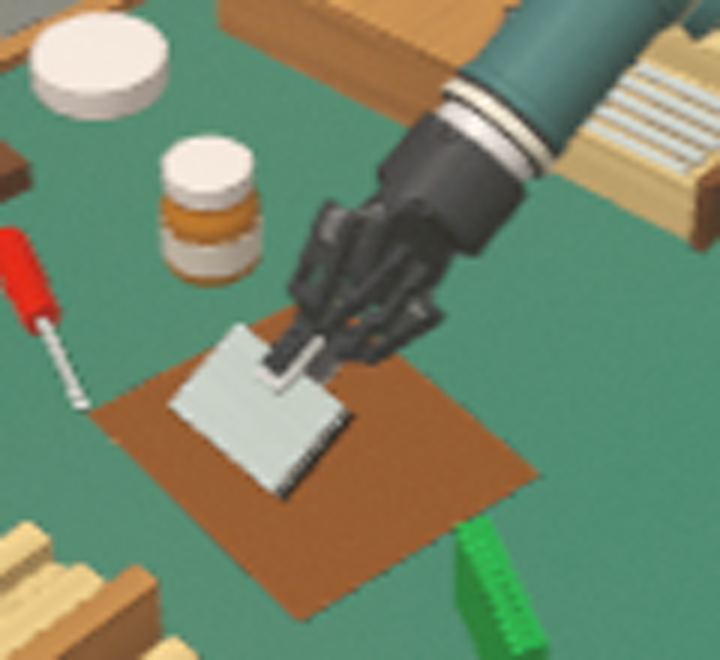

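Emit:
play_rows:
  series: "0 -0.4 0.7 0.1 3.3 -5.6 1;0 -0.8 1.3 0.2 6.6 -11.1 1;0 -0.8 1.3 0.3 9.8 -16.5 1;0 -0.8 1.3 0.3 12.8 -21.5 1;0 -0.8 1.3 0.3 12.8 -21.5 1;0 -0.8 1.3 0.3 12.8 -21.5 1"

```text
time: 8.18
tool_pos: [0.5329, 0.1602, 0.066]
tcp_rot: [-0.526, 0.13, -0.437]
wrist_force: [-0.0, 0.5, -3.3]
width: 0.195
```

```bash
cat >> h.py <<'E'
def Rtilt(yaw,b):
    return Rt(yaw)@R.from_rotvec([np.radians(b),0,0]).as_matrix()
E
python3 - <<'E'
from h import *
s=log(); R0=R.from_rotvec(s['tcp_rot']).as_matrix(); print(s['time'],s['tool_pos'],s['wrist_force'],s['width']*85,s['q']); print(R0)
yaw=np.degrees(np.arctan2(R0[1,2],R0[0,2])); b=np.degrees(np.arccos(-R0[2,1])); print('yaw,b',yaw,b)
p=s['tool_pos']+R0@np.array([0,.043,-.009]); print('pivot est',p)
print(row([0.53,0.15,0.040],Rtilt(65,62)))
E
```

```text
8.1833 [0.5329 0.1602 0.066 ] [-0.0383  0.5441 -3.3323] 16.615380954466126 [-0.3239  0.2945  2.3481  1.392   1.0487 -2.5499]
[[ 0.9003  0.3693  0.2304]
 [-0.4352  0.7758  0.4569]
 [-0.01   -0.5116  0.8591]]
yaw,b 63.24276704739647 59.22701617313993
pivot est [0.5467 0.1895 0.0363]
[ 0.21  0.43 -2.77  2.77 -0.89  0.41]
```

```bash
python3 - <<'E'
from h import *
for b in (30,0): print(b,row([0.53,0.165,0.11],Rtilt(85,b)))
E
```

```text
30 [ -0.51  -1.99   3.93 -29.   -15.37  14.36]
0 [ -0.51  -1.99   3.93 -58.65 -19.2   10.23]
```

Emit:
play_rows:
  series: "-0.2 -1 2 -7 -4 3.6 1;-0.5 -2 3.9 -14 -7.5 7 1;-0.5 -2 3.9 -29 -15.4 14.4 1;-0.5 -2 3.9 -29 -15.4 14.4 1;-0.5 -2 3.9 -29 -15.4 14.4 1;-0.5 -2 3.9 -58.7 -19.2 10.2 1;-0.5 -2 3.9 -58.7 -19.2 10.2 1;-0.5 -2 3.9 -58.7 -19.2 10.2 1;-0.5 -2 3.9 -58.7 -19.2 10.2 1;-0.5 -2 3.9 -58.7 -19.2 10.2 1;-0.5 -2 3.9 -58.7 -19.2 10.2 1;-0.5 -2 3.9 -58.7 -19.2 10.2 1"

```text
time: 9.18
tool_pos: [0.5309, 0.1657, 0.1107]
tcp_rot: [-1.57, 0.067, -0.067]
wrist_force: [0.5, -0.3, -3.7]
width: 0.193
```

```bash
python3 - <<'E'
from h import *
s=log(); R0=R.from_rotvec(s['tcp_rot']).as_matrix(); print(s['time'],s['tool_pos'],s['wrist_force'],s['width']*85,s['q']); print(R0)
yaw=np.degrees(np.arctan2(R0[1,2],R0[0,2])); b=np.degrees(np.arccos(-R0[2,1])); print('yaw,b',yaw,b)
print(row([0.53,0.165,0.056],Rt(85)),row([0.53,0.165,0.050],Rt(85)))
E
```

```text
9.1833 [0.5309 0.1657 0.1107] [ 0.5414 -0.3111 -3.7167] 16.41842462272712 [ 0.258   0.1476  1.9787 -0.0005  1.0155 -1.2269]
[[ 0.9963 -0.0001  0.0855]
 [-0.0855 -0.0004  0.9963]
 [-0.     -1.     -0.0004]]
yaw,b 85.09313717030409 0.02580083007858338
[-0.08  5.47 -0.08  0.03  0.09 -0.  ] [-0.08  6.07 -0.08  0.03  0.09 -0.  ]
```

Emit:
play_rows:
  series: "-0.1 2 -0.1 0 0 0 1;-0.1 4 -0.1 0 0 0 1;-0.1 5.2 -0.1 0 0 0 1;-0.1 5.8 -0.1 0 0 0 1;-0.1 6.1 -0.1 0 0 0 1;-0.1 6.2 -0.1 0 0 0 1;-0.1 6.3 -0.1 0 0 0 1;-0.1 6.4 -0.1 0 0 0 1;-0.1 6.4 -0.1 0 0 0 1"

```text
time: 9.93
tool_pos: [0.5304, 0.1649, 0.0475]
tcp_rot: [-1.57, 0.066, -0.068]
wrist_force: [0.3, -0.9, -3.7]
width: 0.199
```

Emit:
play_rows:
  series: "0 0.1 0 0 0 0 1;0 0.1 0 0 0 0 1;0 0.2 0 0 0 0 1;0 0.2 0 0 0 0 1"

```text
time: 10.27
tool_pos: [0.5313, 0.1651, 0.047]
tcp_rot: [-1.57, 0.065, -0.069]
wrist_force: [-2.1, -1.3, 4.8]
width: 0.195
```

```bash
python3 - <<'E'
from h import *
s=log(); print(s['time'],s['tool_pos'],s['wrist_force'],s['width']*85)
sd=bot.read_camera('side'); cv2.imwrite('pics/s8.png',sd); crop(sd,190,150,310,260,6,'pics/s8z.png')
E
```

```text
10.2667 [0.5313 0.1651 0.047 ] [-2.0623 -1.3076  4.7727] 16.577548486747702
```

View pics/s8z.png

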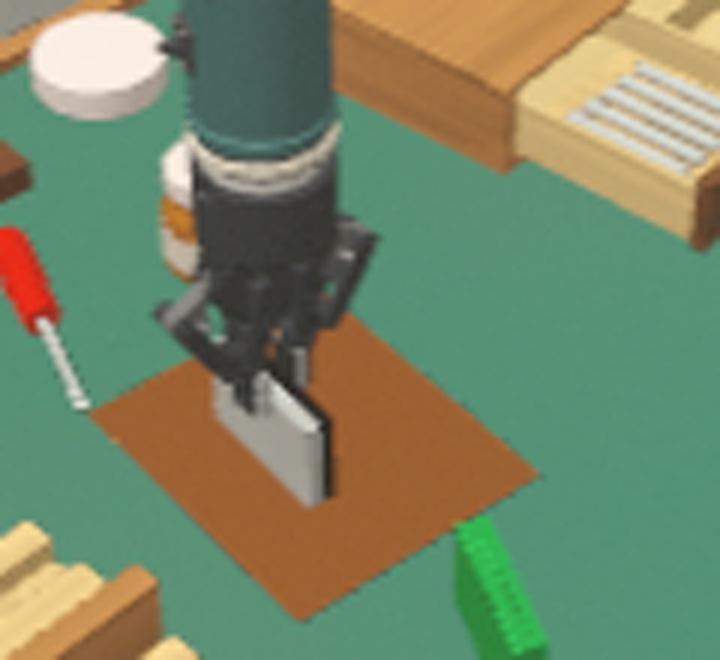

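Emit:
play_rows:
  series: "0 0 0 0 0 0 2.6;0 0 0 0 0 0 3.4;0 0 0 0 0 0 4.5;0 0 0 0 0 0 4.5;0 -1 0 0 0 0 4.5;0 -4 0 0 0 0 4.5;0 -7 0 0 7 0 4.5;0 -7 0 0 14 0 4.5;0 -7 0 0 21 0 4.5;0 -7 0 0 28 0 4.5;0 -7 0 0 35 0 4.5;0 -7 0 0 42 0 4.5"

```text
time: 11.32
tool_pos: [0.5313, 0.1651, 0.1178]
tcp_rot: [-1.471, 0.642, -0.647]
wrist_force: [0.0, -0.1, -1.3]
width: 0.526
```

Emit:
play_rows:
  series: "0 0 0 0 20 0 4.5;0 0 0 0 40 0 4.5;0 0 0 0 60 0 4.5;0 0 0 0 80 0 4.5;0 0 0 0 90 0 4.5;0 0 0 0 90 0 4.5;0 0 0 0 90 0 4.5;0 0 0 0 90 0 4.5;0 0 0 0 90 0 4.5;0 0 0 0 90 0 4.5;0 0 0 0 90 0 4.5;0 0 0 0 90 0 4.5"

```text
time: 12.32
tool_pos: [0.5314, 0.1652, 0.1186]
tcp_rot: [-0.748, 1.737, -1.739]
wrist_force: [0.5, -0.1, -0.4]
width: 0.527
```

```bash
python3 - <<'E'
from h import *
s=log(); R0=R.from_rotvec(s['tcp_rot']).as_matrix(); print(s['time'],s['tool_pos'],s['wrist_force'],s['width']*85,s['q'])
print('yaw',np.degrees(np.arctan2(R0[1,2],R0[0,2])))
print(row([0.53,0.165,0.12],Rt(-95)))
sd=bot.read_camera('side'); cv2.imwrite('pics/s9.png',sd); crop(sd,190,150,310,260,6,'pics/s9z.png')
c=bot.calibration('wrist'); im=bot.read_camera('wrist'); cv2.imwrite('pics/w9.png',im); np.savez('w9.npz',**c)
E
```

```text
12.3167 [0.5314 0.1652 0.1186] [ 0.4612 -0.1468 -0.4379] 44.802253652794086 [ 0.2569  0.137   1.9748 -0.0006  1.0258  1.0112]
yaw -43.19857064125714
[ 0.11 -0.14 -0.09 -0.05 51.8  -0.24]
```

View pics/s9z.png

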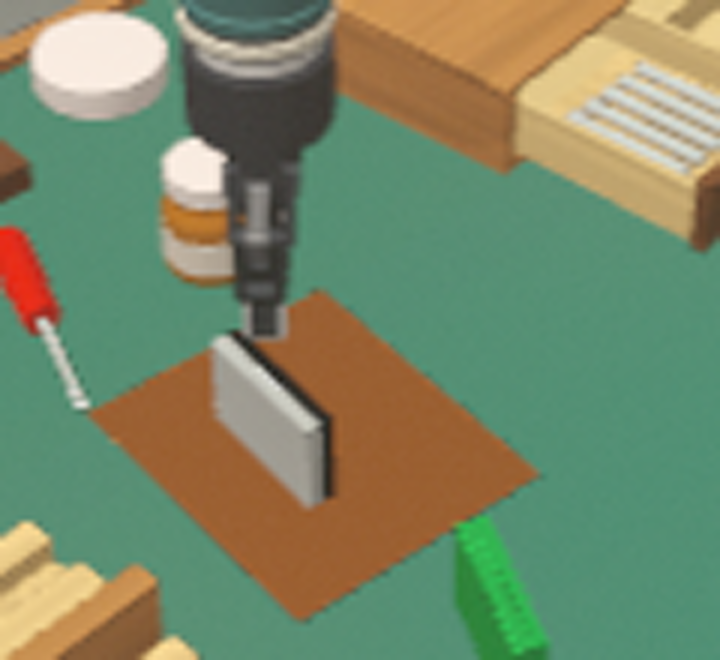

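View pics/w9.png

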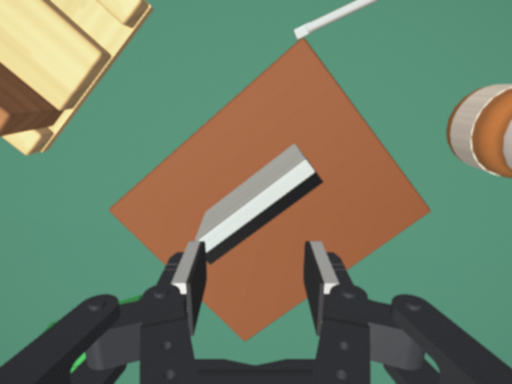

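Emit:
play_rows:
  series: "0.1 0 -0.1 0 20 -0.2 4.5;0.1 0 -0.1 0 40 -0.2 4.5;0.1 0 -0.1 0 51.8 -0.2 4.5;0.1 0 -0.1 0 51.8 -0.2 4.5;0.1 0 -0.1 0 51.8 -0.2 4.5;0.1 0 -0.1 0 51.8 -0.2 4.5;0.1 0 -0.1 0 51.8 -0.2 4.5;0.1 0 -0.1 0 51.8 -0.2 4.5;0.1 2 -0.1 0 51.8 -0.2 4.5;0.1 4.5 -0.1 0 51.8 -0.2 4.5;0.1 6.3 -0.1 0 51.8 -0.2 4.5;0.1 6.9 -0.1 0 51.8 -0.2 4.5"

```text
time: 13.42
tool_pos: [0.528, 0.1646, 0.0468]
tcp_rot: [-0.081, -2.178, 2.182]
wrist_force: [-0.5, -0.5, -1.0]
width: 0.527
```

```bash
python3 - <<'E'
from h import *
s=log(); R0=R.from_rotvec(s['tcp_rot']).as_matrix(); print(s['time'],s['tool_pos'],s['wrist_force'],s['width']*85,s['q'])
print('yaw',np.degrees(np.arctan2(R0[1,2],R0[0,2])))
c=bot.calibration('wrist'); im=bot.read_camera('wrist'); cv2.imwrite('pics/w10.png',im)
E
```

```text
13.4167 [0.528  0.1646 0.0468] [-0.4606 -0.5413 -1.035 ] 44.802328459461485 [ 0.2577  0.2246  2.0247 -0.001   0.8965  1.9071]
yaw -94.47018367870277
```

View pics/w10.png

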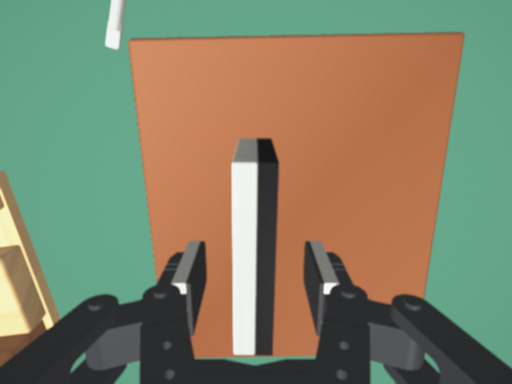

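The block is centred at columns 232 to 278 between the fingers, with the steel on the left (+y) side. I'll close, lift, and tilt the other way.

Emit:
play_rows:
  series: "0 -0.3 0 0 0 0 3;0 -0.3 0 0 0 0 1;0 -0.3 0 0 0 0 1;0 -0.3 0 0 0 0 1;0 -0.3 0 0 0 0 1;0 -0.3 0 0 0 0 1;0 -0.3 0 0 0 0 1;0 -1 0 0 0 0 1;0 -4 0 0 0 0 1;0 -7 0 0 0 0 1;0 -10 0 0 0 0 1;0 -10 0 0 0 0 1"
  newtons: 60

```text
time: 14.47
tool_pos: [0.5324, 0.1658, 0.1533]
tcp_rot: [-0.093, -2.185, 2.183]
wrist_force: [2.3, 0.5, -2.1]
width: 0.191
```

```bash
python3 - <<'E'
from h import *
s=log(); R0=R.from_rotvec(s['tcp_rot']).as_matrix(); print(s['time'],s['tool_pos'],s['wrist_force'],s['width']*85,s['q'])
for b in (-30,-60,-63): print(b,row([0.51,0.155,0.14],Rtilt(-92,b)))
E
```

```text
14.4667 [0.5324 0.1658 0.1533] [ 2.3324  0.4837 -2.1279] 16.217512777545593 [ 0.2578  0.1018  1.9439 -0.0011  1.0896  1.9076]
-30 [  2.16   1.31   1.25 -29.94  -2.35  -1.  ]
-60 [  2.16   1.31   1.25 -59.93  -2.08  -1.63]
-63 [  2.16   1.31   1.25 -62.93  -2.05  -1.7 ]
```

Emit:
play_rows:
  series: "1 0.5 0.5 -7 0 0 1;2 1 1 -14 -1 0 1;2.2 1.3 1.2 -30 -2.3 -1 1;2.2 1.3 1.2 -30 -2.3 -1 1;2.2 1.3 1.2 -60 -2 -1.6 1;2.2 1.3 1.2 -60 -2 -1.6 1;2.2 1.3 1.2 -60 -2 -1.6 1;2.2 1.3 1.2 -60 -2 -1.6 1;2.2 1.3 1.2 -63 -2 -1.7 1;2.2 1.3 1.2 -63 -2 -1.7 1;2.2 1.3 1.2 -63 -2 -1.7 1;2.2 1.3 1.2 -63 -2 -1.7 1"

```text
time: 15.47
tool_pos: [0.5096, 0.1555, 0.1395]
tcp_rot: [-0.054, -3.044, 0.734]
wrist_force: [0.7, 0.7, -2.5]
width: 0.187
```

```bash
python3 - <<'E'
from h import *
s=log(); R0=R.from_rotvec(s['tcp_rot']).as_matrix(); print(s['time'],s['tool_pos'],s['wrist_force'],s['width']*85,s['q'])
b=np.degrees(np.arccos(-R0[2,1])); print('b',b)
p=s['tool_pos']+R0@np.array([0,.044,.009]); print('pivot est',p)
sd=bot.read_camera('side'); crop(sd,170,120,330,260,5,'pics/s11z.png')
tgt=s['tool_pos'].copy(); tgt[:2]=[0.51,0.157]
for z in (0.06,0.045,0.040): tgt[2]=z; print(z,row(tgt))
E
```

```text
15.4667 [0.5096 0.1555 0.1395] [ 0.6901  0.6553 -2.5098] 15.9320155681609 [-0.3467  0.3255  2.1299  1.0375  1.3903  0.6612]
b 62.88654362938416
pivot est [0.5108 0.1906 0.1114]
0.06 [0.01 3.78 7.11 0.   0.   0.  ]
0.045 [0.01 4.46 8.45 0.   0.   0.  ]
0.04 [0.01 4.69 8.89 0.   0.   0.  ]
```

View pics/s11z.png

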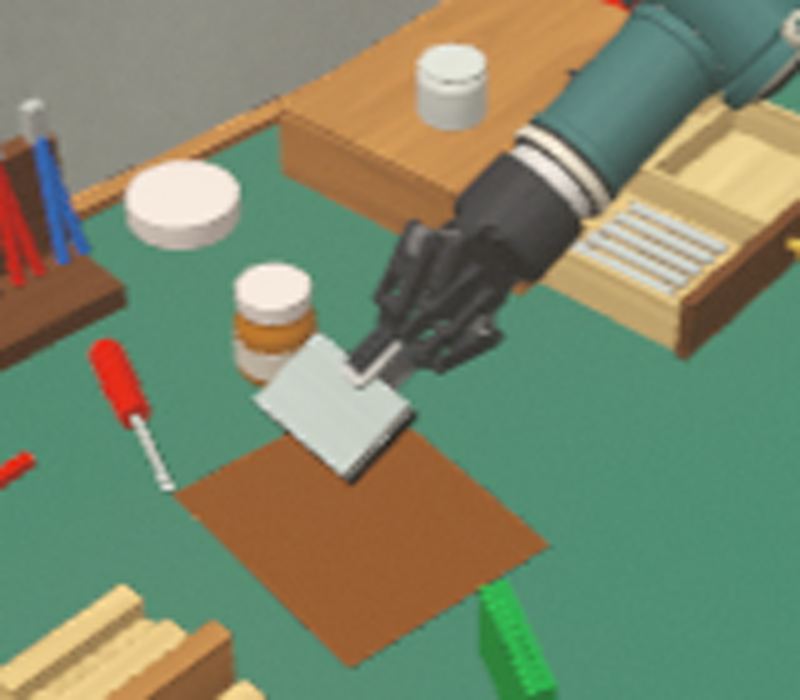

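Emit:
play_rows:
  series: "0 1.7 3.3 0 0 0 1;0 3.2 6.2 0 0 0 1;0 4.1 8 0 0 0 1;0 4.5 8.8 0 0 0 1;0 4.7 9.1 0 0 0 1;0 4.7 9.1 0 0 0 1;0 4.7 9.1 0 0 0 1"

```text
time: 16.1
tool_pos: [0.5112, 0.1563, 0.0397]
tcp_rot: [-0.053, -3.049, 0.736]
wrist_force: [0.9, -0.5, -2.9]
width: 0.191
```

```bash
python3 - <<'E'
from h import *
s=log(); R0=R.from_rotvec(s['tcp_rot']).as_matrix(); print(s['time'],s['tool_pos'],s['wrist_force'],s['width']*85,s['q'])
b=np.degrees(np.arccos(-R0[2,1])); print('b',b, 'yaw',np.degrees(np.arctan2(R0[1,2],R0[0,2])))
p=s['tool_pos']+R0@np.array([0,.044,.009]); print('pivot est',p)
# tilt to 68 about pivot and lower pivot to z=0.005
for bb,zp in ((b,0.005),(68,0.0055),(68,0.004),(68,0.003)):
    Rn=R0@R.from_rotvec([-np.radians(bb-b),0,0]).as_matrix()
    pp=p.copy(); pp[2]=zp; t=pp-Rn@np.array([0,.044,.009]); print(bb,zp,t,row(t,Rn))
E
```

```text
16.1 [0.5112 0.1563 0.0397] [ 0.8837 -0.5229 -2.9267] 16.226249887442844 [-0.3443  0.5179  2.1264  1.0784  1.2952  0.4875]
b 62.86058972894122 yaw -91.50372240540666
pivot est [0.5125 0.1914 0.0117]
62.86058972894122 0.005 [0.5112 0.1563 0.0331] [0.   0.3  0.59 0.   0.   0.  ]
68 0.0055 [0.5112 0.154  0.0303] [ 0.    0.22  0.95 -5.14 -0.   -0.  ]
68 0.004 [0.5112 0.154  0.0288] [ 0.    0.29  1.08 -5.14 -0.   -0.  ]
68 0.003 [0.5112 0.154  0.0278] [ 0.    0.33  1.17 -5.14 -0.   -0.  ]
```

Emit:
play_rows:
  series: "0 0.1 0.5 -3 0 0 1;0 0.2 0.9 -5.1 0 0 1;0 0.2 0.9 -5.1 0 0 1;0 0.3 1.1 -5.1 0 0 1;0 0.3 1.1 -5.1 0 0 1;0 0.3 1.1 -5.1 0 0 1"

```text
time: 16.6
tool_pos: [0.5122, 0.1538, 0.0299]
tcp_rot: [-0.055, -3.083, 0.601]
wrist_force: [-1.0, -2.1, -1.0]
width: 0.193
```

```bash
python3 - <<'E'
from h import *
s=log(); R0=R.from_rotvec(s['tcp_rot']).as_matrix(); print(s['time'],s['tool_pos'],s['wrist_force'],s['torque'],s['width']*85,s['q'])
b=np.degrees(np.arccos(-R0[2,1])); print('b',b, 'yaw',np.degrees(np.arctan2(R0[1,2],R0[0,2])))
p=s['tool_pos']+R0@np.array([0,.044,.009]); print('pivot est',p); print('down in tool',-R0[2])
sd=bot.read_camera('side'); crop(sd,190,150,310,260,6,'pics/s12z.png')
E
```

```text
16.6 [0.5122 0.1538 0.0299] [-1.0325 -2.1213 -1.0177] [-0.6684  0.0578 -0.028 ] 16.443880241677583 [-0.3716  0.6004  2.1049  1.1099  1.3576  0.4138]
b 67.94615372401161 yaw -91.06881733000303
pivot est [0.5136 0.1911 0.0051]
down in tool [0.0063 0.3755 0.9268]
```

View pics/s12z.png

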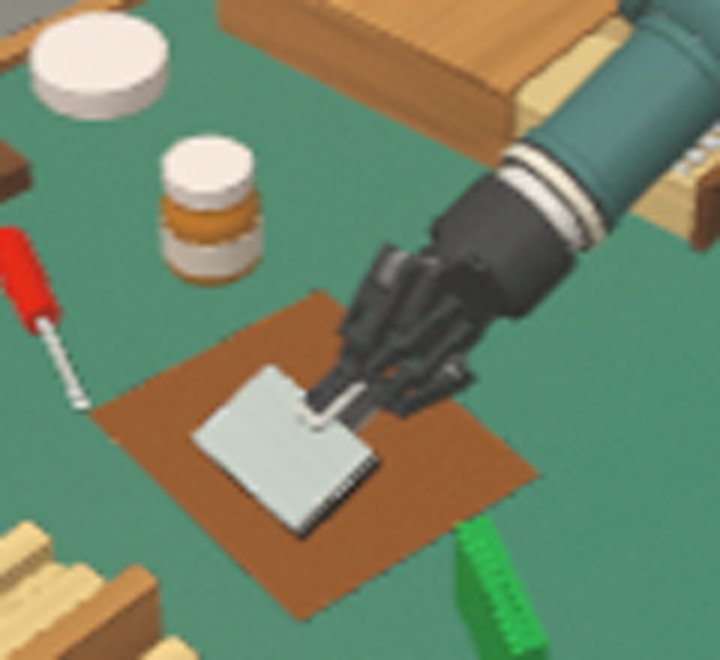

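Emit:
play_rows:
  series: "0 0 0 0 0 0 2.2;0 0 0 0 0 0 2.4;0 0 0 0 0 0 2.4;0 -0.3 0 0 0 0 2.4;0 -0.6 0.1 0 0 0 2.4;0 -0.8 0.3 0 0 0 2.4;0 -0.9 0.4 0 0 0 2.4;0 -1.2 0.4 0 0 0 2.4;0 -1.6 0.4 0 0 0 2.4;0 -2.1 0.4 0 0 0 2.4;0 -3 0.4 0 0 0 2.4;0 -5 0.2 0 0 0 2.4"
  newtons: 30

```text
time: 17.65
tool_pos: [0.5091, 0.1073, 0.0467]
tcp_rot: [-0.051, -3.081, 0.598]
wrist_force: [0.1, -0.2, -0.5]
width: 0.281
```

```bash
python3 - <<'E'
from h import *
s=log(); R0=R.from_rotvec(s['tcp_rot']).as_matrix(); print(s['time'],s['tool_pos'],s['wrist_force'],s['torque'],s['width']*85,s['q'])
sd=bot.read_camera('side'); cv2.imwrite('pics/s13.png',sd); crop(sd,190,150,310,260,6,'pics/s13z.png')
print(row([0.51,0.10,0.20],Rtilt(-91,-34)),row([0.50,0.16,0.18],Rt(-91)))
E
```

```text
17.65 [0.5091 0.1073 0.0467] [ 0.1107 -0.2189 -0.5425] [-0.4549  0.0035  0.0108] 23.90265708161243 [-0.4533  0.582   2.079   1.0308  1.4128  0.4375]
[  0.01  -6.04 -13.89  33.91  -0.26  -1.11] [  1.24   0.23 -14.28  67.91  -0.6   -1.03]
```

View pics/s13z.png

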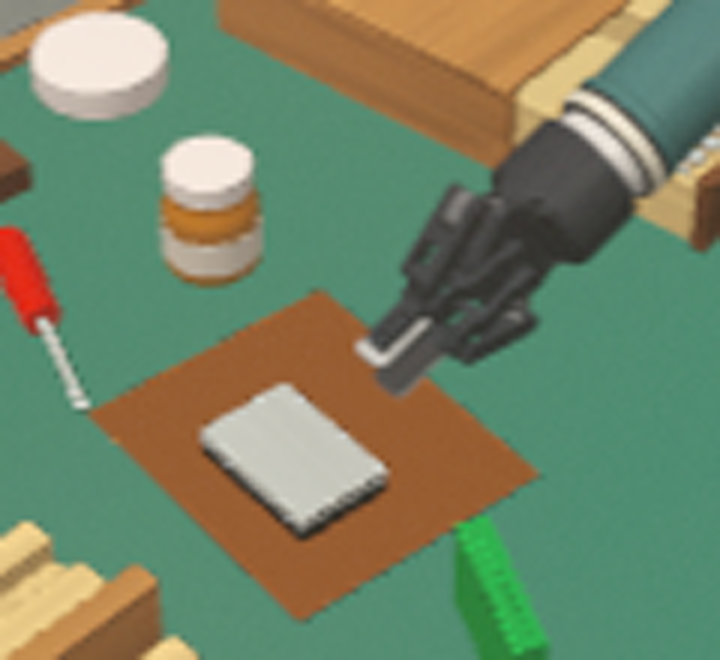

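Emit:
play_rows:
  series: "0 -2 -3.5 7 0 0 2.4;0 -4 -7 14 0 -0.5 4;0 -6 -13.9 34 -0.3 -1.1 8;0 -6 -13.9 34 -0.3 -1.1 8.5;0 -6 -13.9 34 -0.3 -1.1 8.5;-2.7 0.2 -14.3 68 -0.6 -1 8.5;-2.7 0.2 -14.3 68 -0.6 -1 8.5;-2.7 0.2 -14.3 68 -0.6 -1 8.5;-2.7 0.2 -14.3 68 -0.6 -1 8.5;-2.7 0.2 -14.3 68 -0.6 -1 8.5;-2.7 0.2 -14.3 68 -0.6 -1 8.5;-2.7 0.2 -14.3 68 -0.6 -1 8.5"

```text
time: 18.7
tool_pos: [0.5389, 0.1598, 0.1808]
tcp_rot: [-0.016, -2.214, 2.214]
wrist_force: [-0.9, 0.1, -0.6]
width: 0.994
```

```bash
python3 - <<'E'
from h import *
s=log(); R0=R.from_rotvec(s['tcp_rot']).as_matrix(); print(s['time'],s['tool_pos'],s['wrist_force'],s['width']*85,s['q'])
print('yaw',np.degrees(np.arctan2(R0[1,2],R0[0,2])),R0[2])
c=bot.calibration('wrist'); im=bot.read_camera('wrist'); cv2.imwrite('pics/w14.png',im); np.savez('w14.npz',**c)
E
```

```text
18.7 [0.5389 0.1598 0.1808] [-0.8979  0.1426 -0.5894] 84.50083086588859 [ 0.2441  0.0893  1.9036 -0.0002  1.1487  1.8295]
yaw -90.83346596605556 [ 0.     -1.      0.0002]
```

View pics/w14.png

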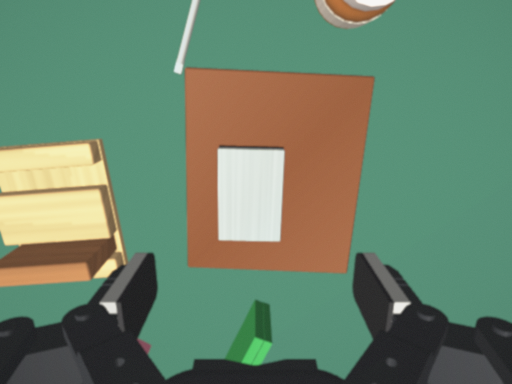

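The block lies steel face up on the pad, spanning columns 218 to 284 and rows 148 to 241. I'll measure it by mask on the z = 22 mm plane.

```bash
python3 - <<'E'
from h import *
c=dict(np.load('w14.npz')); im=cv2.imread('pics/w14.png')
m=((im.min(2)>150)).astype(np.uint8); mm=np.zeros_like(m); mm[130:260,200:300]=m[130:260,200:300]
k=max(cv2.findContours(mm,cv2.RETR_EXTERNAL,cv2.CHAIN_APPROX_NONE)[0],key=cv2.contourArea)
# undistort to plane: map contour points
P=np.array([onz(c,u,v,.022)[:2] for u,v in k[:,0,:].astype(float)],np.float32)
r=cv2.minAreaRect((P*1000).astype(np.float32)); print(cv2.contourArea(k),r); B=cv2.boxPoints(r)/1000; print(B)
cen=np.array(r[0])/1000
e=max([(B[1]-B[0]),(B[2]-B[1])],key=np.linalg.norm); print('long dir',np.degrees(np.arctan2(e[1],e[0])))
print(cen)
E
```

```text
5759.5 ((515.2495727539062, 165.3854522705078), (59.919395446777344, 90.20085906982422), 87.5519790649414)
[[0.4689 0.1374]
 [0.559  0.1335]
 [0.5616 0.1934]
 [0.4715 0.1972]]
long dir -2.4480233
[0.5152 0.1654]
```

```bash
python3 - <<'E'
from h import *
print(row([0.515,0.1655,0.05],Rt(-92.4)),row([0.515,0.1655,0.002],Rt(-92.4)))
a,b=cv2.imread('pics/w14.png'),cv2.imread('pics/w10.png')
o=np.hstack([a[220:320,100:230],b[220:320,130:260]]); cv2.imwrite('pics/tips.png',cv2.resize(o,None,fx=3,fy=3,interpolation=cv2.INTER_CUBIC))
E
```

```text
[ 2.38 13.04 -0.64 -0.01  1.45  0.04] [ 2.38 17.84 -0.65 -0.01  1.45  0.04]
```

View pics/tips.png

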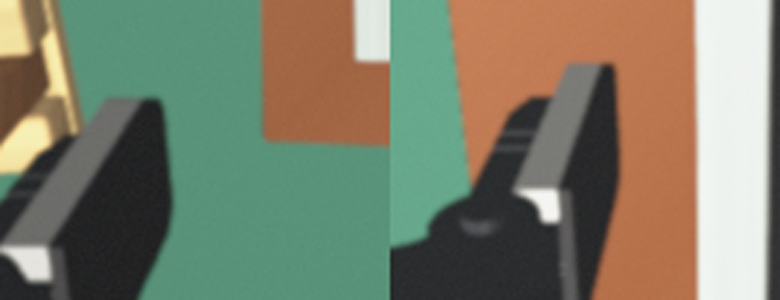

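Emit:
play_rows:
  series: "1.2 4 -0.3 0 0.7 0 8.5;2.4 8 -0.6 0 1.4 0 8.5;2.4 11.5 -0.6 0 1.4 0 8.5;2.4 14 -0.6 0 1.4 0 8.5;2.4 16 -0.6 0 1.4 0 8.5;2.4 17.2 -0.6 0 1.4 0 8.5;2.4 17.8 -0.6 0 1.4 0 8.5;2.4 17.8 -0.6 0 1.4 0 8.5;2.4 17.8 -0.6 0 1.4 0 8.5"

```text
time: 19.5
tool_pos: [0.5157, 0.1645, 0.0032]
tcp_rot: [-0.047, -2.201, 2.199]
wrist_force: [-1.1, 0.4, 0.2]
width: 0.996
```

```bash
python3 - <<'E'
from h import *
s=log(); R0=R.from_rotvec(s['tcp_rot']).as_matrix(); print(s['time'],s['tool_pos'],s['wrist_force'],s['width']*85)
print('yaw',np.degrees(np.arctan2(R0[1,2],R0[0,2])),R0[2])
im=bot.read_camera('wrist'); cv2.imwrite('pics/w15.png',im)
sd=bot.read_camera('side'); crop(sd,190,150,310,260,6,'pics/s15z.png')
E
```

```text
19.5 [0.5157 0.1645 0.0032] [-1.0744  0.426   0.1669] 84.6942088292888
yaw -92.4407264882143 [-0.0002 -1.     -0.0005]
```

View pics/w15.png

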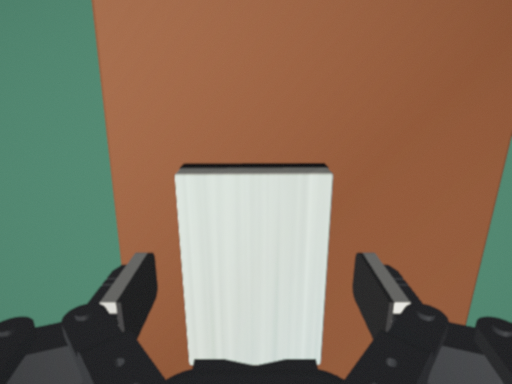

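View pics/s15z.png

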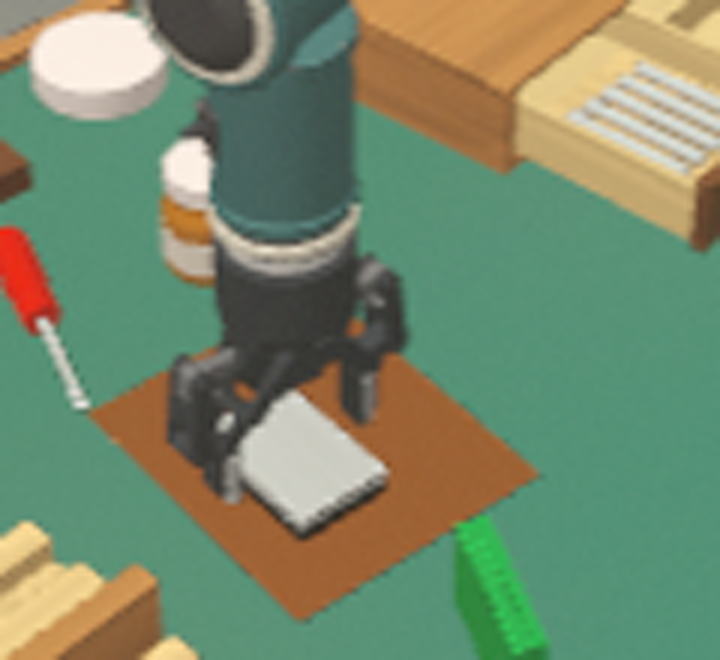

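Emit:
play_rows:
  series: "0 0 0 0 0 0 7;0 0 0 0 0 0 5;0 0 0 0 0 0 5;0 0 0 0 0 0 5;0 0 0 0 0 0 5;0 0 0 0 0 0 5;0 0 0 0 0 0 5"
  newtons: 60

```text
time: 20.18
tool_pos: [0.5181, 0.1656, 0.006]
tcp_rot: [-0.051, -2.205, 2.201]
wrist_force: [-0.5, -0.7, 5.3]
width: 0.683
```

Emit:
play_rows:
  series: "0 -0.5 0 0 0 0 5;0 -2 0 0 0 0 5;0 -5 0 0 0 0 5;0 -9 0 0 0 0 5;0 -12 0 0 0 0 5;0 -14 0 0 0 0 5;0 -14 0 0 0 0 5"

```text
time: 20.77
tool_pos: [0.5208, 0.1665, 0.1519]
tcp_rot: [-0.062, -2.213, 2.203]
wrist_force: [1.5, 0.8, -2.6]
width: 0.681
```

```bash
python3 - <<'E'
from h import *
s=log(); R0=R.from_rotvec(s['tcp_rot']).as_matrix(); print(s['time'],s['tool_pos'],s['wrist_force'],s['width']*85,s['q'])
im=bot.read_camera('wrist'); cv2.imwrite('pics/w16.png',im)
sd=bot.read_camera('side'); crop(sd,170,100,330,260,4.5,'pics/s16z.png')
print(row([0.45,0.0,0.17],Rt(-87)),row([0.545,-0.30,0.17],Rt(-81.8)))
E
```

```text
20.7667 [0.5208 0.1665 0.1519] [ 1.4612  0.7887 -2.5676] 57.86814332973058 [0.2639 0.0766 1.9743 0.0001 1.0749 1.8756]
[ 6.02 -2.45 16.81  0.11 -5.35 -0.37] [ -4.7   -2.45  46.4    0.09 -10.55  -0.38]
```

View pics/w16.png

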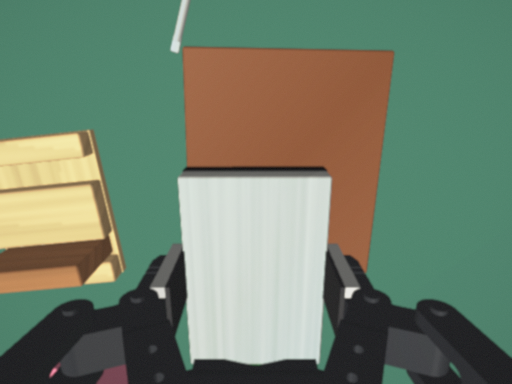

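View pics/s16z.png

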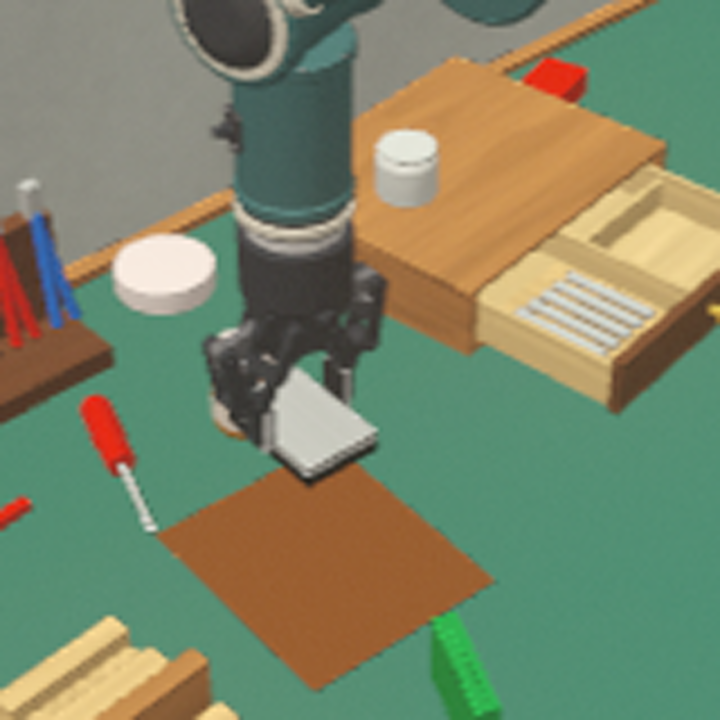

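```bash
python3 - <<'E'
from h import *
print(row([0.585,-0.331,0.15],Rt(-81.8)))
print(row([0.55,-0.10,0.16],Rt(-87)))
E
```

```text
[ -8.81  -0.43  49.33   0.09 -10.55  -0.38]
[-4.37 -1.41 26.39  0.11 -5.35 -0.37]
```

Emit:
play_rows:
  series: "-0.5 -0.3 2.5 0 -0.5 0 5;-1.2 -0.6 6.5 0 -1.3 -0.4 5;-1.9 -0.9 10.5 0.1 -2.1 -0.4 5;-2.6 -1 14.5 0.1 -2.9 -0.4 5;-3.3 -1 18.5 0.1 -3.7 -0.4 5;-4 -1 22.5 0.1 -4.6 -0.4 5;-4.8 -1 26.5 0.1 -5.5 -0.4 5;-5.5 -1 30.5 0.1 -6.4 -0.4 5;-6.2 -1 34.5 0.1 -7.3 -0.4 5;-6.9 -0.8 38.5 0.1 -8.2 -0.4 5;-7.6 -0.6 42.5 0.1 -9.1 -0.4 5;-8.2 -0.4 45.8 0.1 -10 -0.4 5"

```text
time: 21.87
tool_pos: [0.5781, -0.2973, 0.1454]
tcp_rot: [-0.15, 2.158, -2.152]
wrist_force: [0.6, 0.7, -2.7]
width: 0.682
```

```bash
python3 - <<'E'
from h import *
s=log(); R0=R.from_rotvec(s['tcp_rot']).as_matrix(); print(s['time'],s['tool_pos'],s['wrist_force'],s['width']*85,s['q'])
print('yaw',np.degrees(np.arctan2(R0[1,2],R0[0,2])),R0[2])
t=bot.read_camera('top'); cv2.imwrite('pics/t17.png',t); crop(t,285,90,400,225,4,'pics/t17z.png')
print(row([0.585,-0.331,0.10],Rt(-81.8)))
E
```

```text
21.8667 [ 0.5781 -0.2973  0.1454] [ 0.6451  0.6897 -2.6709] 57.948297746186405 [-0.5128  0.2846  1.7412 -0.001   1.1218  0.9251]
yaw -82.35827985566917 [ 0.0053 -1.     -0.0029]
[-0.26  4.54  2.78 -0.18 -0.63  0.26]
```

View pics/t17z.png

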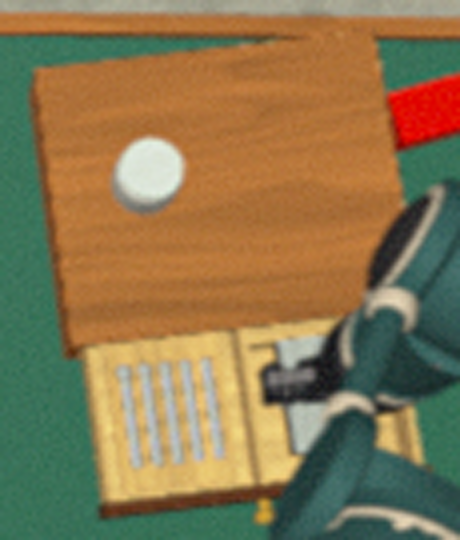

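Emit:
play_rows:
  series: "-0.1 1.5 1.5 0 0 0 5;-0.3 3 2.8 -0.2 -0.6 0.3 5;-0.3 5 2.8 -0.2 -0.6 0.3 5;-0.3 6.8 2.8 -0.2 -0.6 0.3 5;-0.3 6.8 2.8 -0.2 -0.6 0.3 5;-0.3 6.8 2.8 -0.2 -0.6 0.3 5"

```text
time: 22.42
tool_pos: [0.5821, -0.329, 0.0726]
tcp_rot: [-0.161, 2.157, -2.144]
wrist_force: [-0.4, -0.6, -3.5]
width: 0.684
```

```bash
python3 - <<'E'
from h import *
s=log(); R0=R.from_rotvec(s['tcp_rot']).as_matrix(); print(s['time'],s['tool_pos'],s['wrist_force'],s['width']*85)
print('yaw',np.degrees(np.arctan2(R0[1,2],R0[0,2])),R0[2])
c=bot.calibration('wrist'); im=bot.read_camera('wrist'); cv2.imwrite('pics/w18.png',im); np.savez('w18.npz',**c)
a=np.radians(8.2); ex=np.array([np.cos(a),np.sin(a)]); ey=np.array([-ex[1],ex[0]])
O=np.array([0.5014,-0.2765]); d=s['tool_pos'][:2]-O; print('local of tcp',d@ex,d@ey,'(want .073,-.066)')
# predicted bay floor/wall corners in image
for n,(x,y,z) in dict(floorFL=(.012,-.003,.014),floorFR=(.012,-.128,.014),rearL=(.134,-.003,.044),rearR=(.134,-.128,.044),frontL=(.012,-.003,.061),frontR=(.012,-.128,.061)).items():
    p=O+x*ex+y*ey; print(n,proj(c,[p[0],p[1],z]))
E
```

```text
22.4167 [ 0.5821 -0.329   0.0726] [-0.3918 -0.6159 -3.4866] 58.09809874180149
yaw -81.83329062228425 [ 0.0062 -1.     -0.0063]
local of tcp 0.07233941895574754 -0.06348989497230251 (want .073,-.066)
floorFL [168.4451 292.8399]
floorFR [351.128  293.3886]
rearL [134.0202 115.2789]
rearR [388.7472 115.2564]
frontL [147.4827 342.8864]
frontR [373.6178 343.7629]
```

View pics/w18.png

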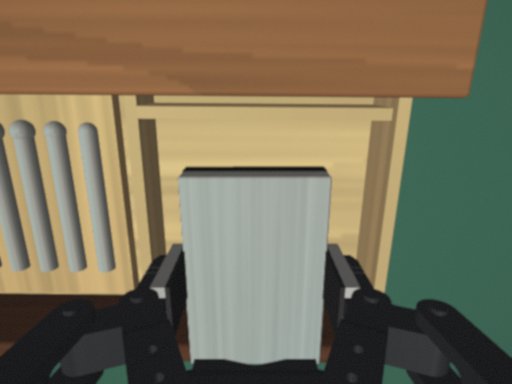

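```bash
python3 - <<'E'
from h import *
a=np.radians(8.2); ex=np.array([np.cos(a),np.sin(a)]); ey=np.array([-ex[1],ex[0]]); O=np.array([0.5014,-0.2765])
p=O+.0745*ex-.0675*ey; print(p)
for z in (.05,.022,.017): print(z,row([p[0],p[1],z],Rt(-81.8)))
E
```

```text
[ 0.5848 -0.3327]
0.05 [-0.06  2.49  0.29  0.19 -0.02  0.15]
0.022 [-0.07  5.29  0.3   0.19 -0.02  0.15]
0.017 [-0.07  5.79  0.3   0.19 -0.02  0.15]
```

Emit:
play_rows:
  series: "-0.1 0.3 0.3 0.2 0 0.2 5;-0.1 0.5 0.4 0.2 0 0.2 5;-0.1 1 0.4 0.2 0 0.2 5;-0.1 2.3 0.4 0.2 0 0.2 5;-0.1 3.5 0.4 0.2 0 0.2 5;-0.1 4.3 0.4 0.2 0 0.2 5;-0.1 4.8 0.4 0.2 0 0.2 5;-0.1 5.1 0.4 0.2 0 0.2 5;-0.1 5.1 0.4 0.2 0 0.2 5"

```text
time: 23.22
tool_pos: [0.5844, -0.3331, 0.0224]
tcp_rot: [-0.155, 2.149, -2.146]
wrist_force: [-0.1, 0.1, -3.7]
width: 0.684
```

```bash
python3 - <<'E'
from h import *
s=log(); R0=R.from_rotvec(s['tcp_rot']).as_matrix(); print(s['time'],s['tool_pos'],s['wrist_force'],s['width']*85)
print('yaw',np.degrees(np.arctan2(R0[1,2],R0[0,2])),R0[2])
c=bot.calibration('wrist'); im=bot.read_camera('wrist'); cv2.imwrite('pics/w19.png',im); np.savez('w19.npz',**c)
E
```

```text
23.2167 [ 0.5844 -0.3331  0.0224] [-0.0785  0.1025 -3.7089] 58.17590446370536
yaw -81.81541846436986 [ 0.001  -1.     -0.0014]
```

View pics/w19.png

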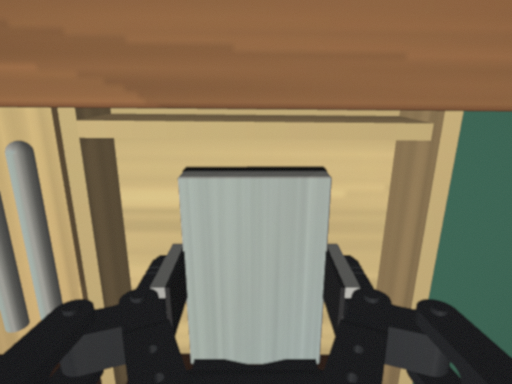

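Emit:
play_rows:
  series: "0 0.2 0 0 0 0 5;0 0.4 0 0 0 0 5;0 0.5 0 0 0 0 5;0 0.6 0 0 0 0 5;0 0.6 0 0 0 0 5;0 0.6 0 0 0 0 5"

```text
time: 23.77
tool_pos: [0.5849, -0.3334, 0.0173]
tcp_rot: [-0.154, 2.148, -2.147]
wrist_force: [0.2, -0.5, -4.1]
width: 0.678
```

Emit:
play_rows:
  series: "0 0.1 0 0 0 0 5;0 0.1 0 0 0 0 5;0 0.2 0 0 0 0 5;0 0.2 0 0 0 0 5"

```text
time: 24.1
tool_pos: [0.5852, -0.3335, 0.0161]
tcp_rot: [-0.153, 2.148, -2.147]
wrist_force: [-0.7, 1.3, 0.1]
width: 0.677
```

Emit:
play_rows:
  series: "0 0.1 0 0 0 0 5;0 0.1 0 0 0 0 5;0 0.1 0 0 0 0 5"

```text
time: 24.35
tool_pos: [0.5857, -0.3334, 0.0161]
tcp_rot: [-0.152, 2.147, -2.146]
wrist_force: [-2.1, 2.7, 5.1]
width: 0.682
```

Emit:
play_rows:
  series: "0 0 0 0 0 0 6.2;0 0 0 0 0 0 6.6;0 0 0 0 0 0 7;0 0 0 0 0 0 7.2;0 0 0 0 0 0 7.2;0 0 0 0 0 0 7.2;0 -1 0 0 0 0 7.2;0 -3 0 0 0 0 7.2;0 -6 0 0 0 0 7.2;0 -10 0 0 0 0 7.2;0 -13 0 0 0 0 7.2;0 -13 0 0 0 0 7.2"

```text
time: 25.35
tool_pos: [0.5903, -0.3364, 0.1563]
tcp_rot: [-0.139, 2.132, -2.15]
wrist_force: [1.3, -1.0, 1.6]
width: 0.845
```

```bash
python3 - <<'E'
from h import *
s=log(); R0=R.from_rotvec(s['tcp_rot']).as_matrix(); print(s['time'],s['tool_pos'],s['wrist_force'],s['width']*85,s['q'])
c=bot.calibration('wrist'); im=bot.read_camera('wrist'); cv2.imwrite('pics/w20.png',im); np.savez('w20.npz',**c)
sd=bot.read_camera('side'); cv2.imwrite('pics/s20.png',sd); crop(sd,230,110,350,200,6,'pics/s20z.png')
E
```

```text
25.35 [ 0.5903 -0.3364  0.1563] [ 1.3379 -0.9561  1.632 ] 71.80561039657091 [-0.5552  0.3141  1.6819  0.0011  1.1296  0.8724]
```

View pics/w20.png

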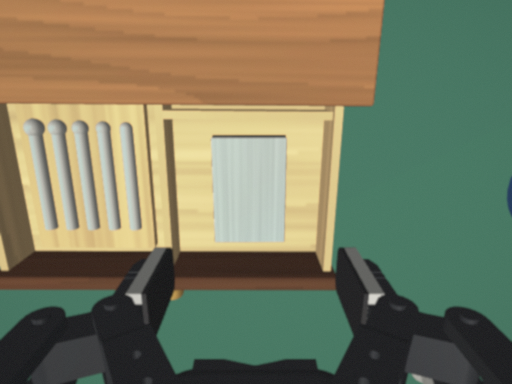

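View pics/s20z.png

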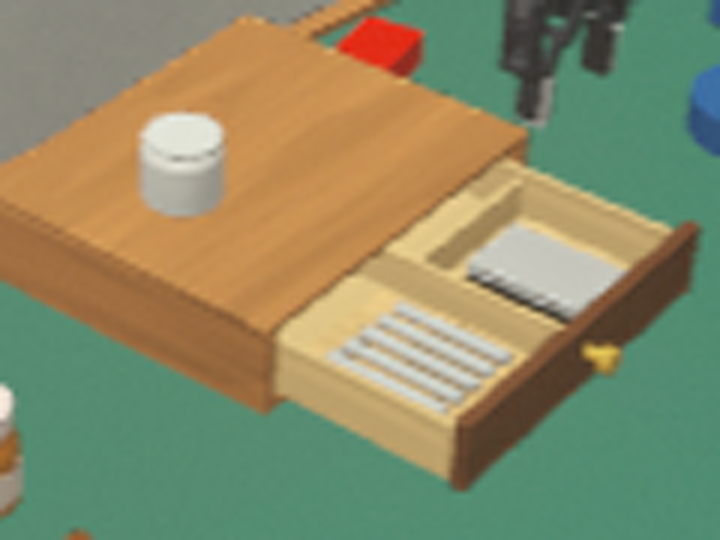

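The block lies flat in the bay with the steel up, at columns 212 to 285. I'll check the drawer front and the block's position, then plan the push.

```bash
python3 - <<'E'
from h import *
c=dict(np.load('w20.npz')); im=cv2.imread('pics/w20.png')
a=np.radians(8.2); ex=np.array([np.cos(a),np.sin(a)]); ey=np.array([-ex[1],ex[0]]); O=np.array([0.5014,-0.2765])
loc=lambda p:((p[:2]-O)@ex,(p[:2]-O)@ey)
g=cv2.cvtColor(im,cv2.COLOR_BGR2HSV)
for u in (40,70,200,260,320):
    print(u,[tuple(g[v,u]) for v in range(276,298,2)])
for n,(u,v,z) in dict(f1=(20,290,.061),f2=(250,290,.061),knob=(175,294,.036),bTL=(212,137,.032),bTR=(285,137,.032),bBR=(285,243,.032),bBL=(214,243,.032),cabL=(30,103,.07),cabR=(370,104,.07),cabM=(200,103.5,.07)).items(): print(n,onz(c,u,v,z)[:2],np.round(loc(onz(c,u,v,z)),4))
for x in (-.05,): 
    p=O+x*ex-.035*ey; print(p,row([p[0],p[1],.15],Rt(-81.8)),row([p[0],p[1],.03],Rt(-81.8)))
E
```

```text
40 [(np.uint8(11), np.uint8(129), np.uint8(69)), (np.uint8(11), np.uint8(133), np.uint8(96)), (np.uint8(11), np.uint8(135), np.uint8(108)), (np.uint8(12), np.uint8(133), np.uint8(109)), (np.uint8(11), np.uint8(130), np.uint8(108)), (np.uint8(11), np.uint8(128), np.uint8(106)), (np.uint8(12), np.uint8(114), np.uint8(103)), (np.uint8(72), np.uint8(70), np.uint8(110)), (np.uint8(78), np.uint8(102), np.uint8(118)), (np.uint8(77), np.uint8(99), np.uint8(121)), (np.uint8(78), np.uint8(103), np.uint8(119))]
70 [(np.uint8(11), np.uint8(128), np.uint8(68)), (np.uint8(11), np.uint8(131), np.uint8(97)), (np.uint8(11), np.uint8(129), np.uint8(107)), (np.uint8(11), np.uint8(124), np.uint8(103)), (np.uint8(11), np.uint8(127), np.uint8(104)), (np.uint8(10), np.uint8(135), np.uint8(104)), (np.uint8(11), np.uint8(113), np.uint8(102)), (np.uint8(69), np.uint8(63), np.uint8(109)), (np.uint8(78), np.uint8(102), np.uint8(120)), (np.uint8(77), np.uint8(102), np.uint8(120)), (np.uint8(77), np.uint8(98), np.uint8(120))]
200 [(np.uint8(11), np.uint8(125), np.uint8(63)), (np.uint8(10), np.uint8(126), np.uint8
[... 1225 characters left out ...]
nt8(120), np.uint8(102)), (np.uint8(58), np.uint8(48), np.uint8(101)), (np.uint8(77), np.uint8(102), np.uint8(123)), (np.uint8(77), np.uint8(100), np.uint8(122)), (np.uint8(77), np.uint8(101), np.uint8(124))]
f1 [ 0.4859 -0.1627] [0.0009 0.1149]
f2 [ 0.5108 -0.344 ] [-0.0003 -0.0681]
knob [ 0.4817 -0.2808] [-0.0201 -0.0015]
bTL [ 0.6238 -0.2981] [ 0.118  -0.0388]
bTR [ 0.6318 -0.3547] [ 0.1179 -0.096 ]
bBR [ 0.5421 -0.37  ] [ 0.027  -0.0983]
bBL [ 0.5337 -0.3095] [ 0.0273 -0.0372]
cabL [ 0.6347 -0.1825] [0.1454 0.0741]
cabR [ 0.6655 -0.4019] [ 0.1445 -0.1475]
cabM [ 0.65   -0.2916] [ 0.1449 -0.0362]
[ 0.4569 -0.3183] [12.66 -0.11 -3.46 -0.2  -0.02 -0.33] [12.73 11.89 -3.5  -0.2  -0.02 -0.33]
```

Emit:
play_rows:
  series: "4 0 -1.2 -0.2 0 -0.3 0;8 0 -2.4 -0.2 0 -0.3 0;12 0 -3.5 -0.2 0 -0.3 0;12.7 0 -3.5 -0.2 0 -0.3 0;12.7 0 -3.5 -0.2 0 -0.3 0;12.7 0 -3.5 -0.2 0 -0.3 0;12.7 3 -3.5 -0.2 0 -0.3 0;12.7 6 -3.5 -0.2 0 -0.3 0;12.7 9 -3.5 -0.2 0 -0.3 0;12.7 11.5 -3.5 -0.2 0 -0.3 0;12.7 11.9 -3.5 -0.2 0 -0.3 0;12.7 11.9 -3.5 -0.2 0 -0.3 0"
  newtons: 40

```text
time: 26.45
tool_pos: [0.4569, -0.3172, 0.0276]
tcp_rot: [-0.157, 2.152, -2.145]
wrist_force: [-0.0, 0.3, 0.3]
width: 0.0
```

```bash
python3 - <<'E'
from h import *
s=log(); R0=R.from_rotvec(s['tcp_rot']).as_matrix(); print(s['time'],s['tool_pos'],s['wrist_force'],s['width']*85,s['q'])
print('yaw',np.degrees(np.arctan2(R0[1,2],R0[0,2])),R0[2])
a=np.radians(8.2); ex=np.array([np.cos(a),np.sin(a)]); ey=np.array([-ex[1],ex[0]]); O=np.array([0.5014,-0.2765])
d=s['tool_pos'][:2]-O; print('local',d@ex,d@ey)
sd=bot.read_camera('side'); crop(sd,230,110,350,200,6,'pics/s21z.png')
for x in (-.014,0.1,.128,.131):
    p=O+x*ex-.035*ey; print(x,row([p[0],p[1],.03],Rt(-81.8)))
E
```

```text
26.45 [ 0.4569 -0.3172  0.0276] [-0.0496  0.344   0.3396] 0.012644889580541316 [-0.652   0.2568  2.0278  0.0007  0.861   0.7749]
yaw -81.78365547162512 [ 0.0024 -1.     -0.0032]
local -0.049816348460109294 -0.03398715750060109
-0.014 [-3.48 -0.05 -0.02  0.04  0.01 -0.  ]
0.1 [-14.88  -0.05  -0.02   0.04   0.01  -0.  ]
0.128 [-17.68  -0.05  -0.02   0.04   0.01  -0.  ]
0.131 [-17.98  -0.05  -0.02   0.04   0.01  -0.  ]
```

View pics/s21z.png

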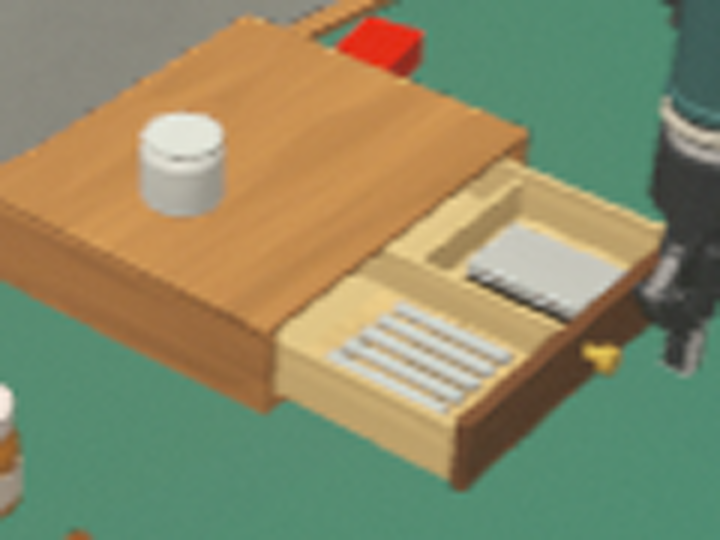

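Emit:
play_rows:
  series: "-1.5 0 0 0 0 0 0;-2.8 0 0 0 0 0 0;-3.4 0 0 0 0 0 0;-3.8 0 0 0 0 0 0;-4.2 0 0 0 0 0 0;-4.8 0 0 0 0 0 0;-5.6 0 0 0 0 0 0;-6.5 0 0 0 0 0 0;-7.4 0 0 0 0 0 0;-8.3 0 0 0 0 0 0;-9.2 0 0 0 0 0 0;-10.1 0 0 0 0 0 0"

```text
time: 27.5
tool_pos: [0.5591, -0.3038, 0.0294]
tcp_rot: [-0.154, 2.148, -2.146]
wrist_force: [-3.1, -2.0, 0.8]
width: -0.002
```

```bash
cat >> h.py <<'E'
_a=np.radians(8.2); EX=np.array([np.cos(_a),np.sin(_a)]); EY=np.array([-EX[1],EX[0]]); OO=np.array([0.5014,-0.2765])
def loc(p): d=np.array(p)[:2]-OO; return np.array([d@EX,d@EY])
E
python3 - <<'E'
from h import *
s=log(); R0=R.from_rotvec(s['tcp_rot']).as_matrix(); print(s['time'],s['tool_pos'],s['wrist_force'],s['q'])
print('local',loc(s['tool_pos']),'yaw',np.degrees(np.arctan2(R0[1,2],R0[0,2])))
c=bot.calibration('wrist');np.savez('w22.npz',**c);im=bot.read_camera('wrist'); cv2.imwrite('pics/w22.png',im)
sd=bot.read_camera('side'); crop(sd,230,110,350,200,6,'pics/s22z.png')
E
```

```text
27.5 [ 0.5591 -0.3038  0.0294] [-3.051  -2.0421  0.7752] [-0.5371  0.3817  1.8526  0.0005  0.9076  0.8899]
local [ 0.0532 -0.0353] yaw -81.7788301718184
```

View pics/s22z.png

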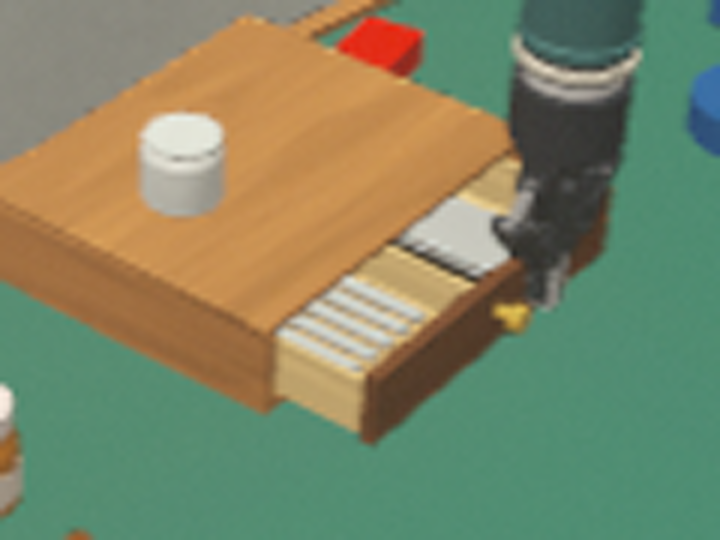

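View pics/w22.png

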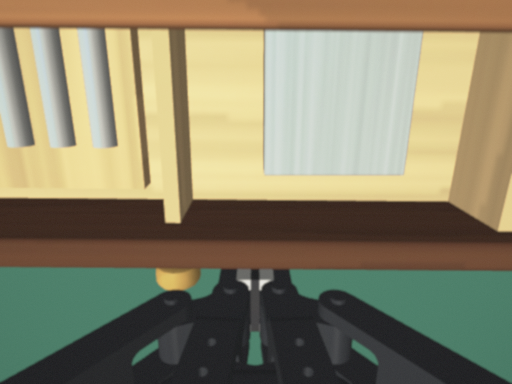

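```bash
python3 - <<'E'
from h import *
c=dict(np.load('w22.npz'))
for n,(u,v,z) in dict(o1=(60,266,.061),o2=(400,268,.061),o1m=(60,267,.061),cab1=(60,28,.07),cab2=(400,29,.07)).items(): print(n,loc(onz(c,u,v,z)))
s=bot.read_state(); print(loc(s['tool_pos']),s['wrist_force'])
E
```

```text
o1 [0.066  0.0371]
o2 [ 0.0652 -0.0876]
o1m [0.0655 0.0372]
cab1 [0.1441 0.0188]
cab2 [ 0.1439 -0.0739]
[ 0.0546 -0.0351] [-0.0155  0.3026  0.2318]
```

Emit:
play_rows:
  series: "-0.5 0 0 0 0 0 0;-1.2 0 0 0 0 0 0;-2 0 0 0 0 0 0;-2.8 0 0 0 0 0 0;-3.6 0 0 0 0 0 0;-4.3 0 0 0 0 0 0;-4.9 0 0 0 0 0 0;-5.3 0 0 0 0 0 0;-5.6 0 0 0 0 0 0;-5.6 0 0 0 0 0 0"

```text
time: 28.43
tool_pos: [0.6173, -0.2953, 0.0301]
tcp_rot: [-0.15, 2.145, -2.145]
wrist_force: [1.2, 0.1, -1.0]
width: 0.001
```

```bash
python3 - <<'E'
from h import *
s=log(); R0=R.from_rotvec(s['tcp_rot']).as_matrix(); print(s['time'],s['tool_pos'],s['wrist_force'],s['q'])
print('local',loc(s['tool_pos']),'yaw',np.degrees(np.arctan2(R0[1,2],R0[0,2])))
c=bot.calibration('wrist');np.savez('w23.npz',**c);im=bot.read_camera('wrist'); cv2.imwrite('pics/w23.png',im)
E
```

```text
28.4333 [ 0.6173 -0.2953  0.0301] [ 1.2014  0.0736 -0.979 ] [-0.4837  0.4556  1.7432  0.0028  0.9394  0.9413]
local [ 0.1121 -0.0351] yaw -81.73735251206021
```

View pics/w23.png

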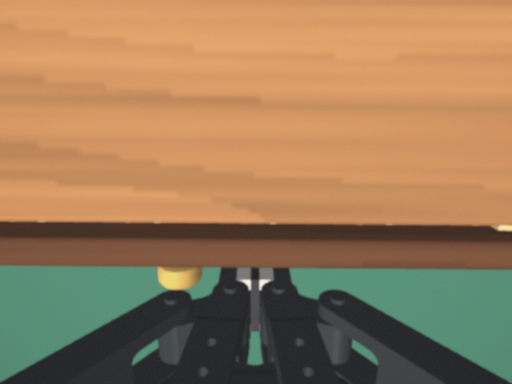

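Emit:
play_rows:
  series: "-0.3 0 0 0 0 0 0;-0.6 0 0 0 0 0 0;-0.9 0 0 0 0 0 0;-1.2 0 0 0 0 0 0;-1.4 0 0 0 0 0 0;-1.6 0 0 0 0 0 0;-1.7 0 0 0 0 0 0;-1.7 0 0 0 0 0 0"

```text
time: 29.15
tool_pos: [0.6325, -0.2934, 0.0305]
tcp_rot: [-0.153, 2.146, -2.146]
wrist_force: [-5.5, -0.9, 1.8]
width: -0.002
```

```bash
python3 - <<'E'
from h import *
s=log(); R0=R.from_rotvec(s['tcp_rot']).as_matrix(); print(s['time'],s['tool_pos'],s['wrist_force'])
print('local',loc(s['tool_pos']))
c=bot.calibration('wrist');np.savez('w24.npz',**c);im=bot.read_camera('wrist'); cv2.imwrite('pics/w24.png',im); crop(im,120,190,400,300,2.8,'pics/w24z.png')
E
```

```text
29.15 [ 0.6325 -0.2934  0.0305] [-5.5098 -0.8849  1.7705]
local [ 0.1273 -0.0354]
```

The picture viewing limit is reached, so I'll go on with numbers. The 5.5 N push shows the catch is still resisting at about 6 mm out.

Emit:
play_rows:
  series: "-0.1 0 0 0 0 0 0;-0.2 0 0 0 0 0 0;-0.3 0 0 0 0 0 0;-0.3 0 0 0 0 0 0"

```text
time: 29.53
tool_pos: [0.635, -0.293, 0.0305]
tcp_rot: [-0.154, 2.147, -2.146]
wrist_force: [-4.6, -0.7, 0.8]
width: -0.001
```

```bash
cat >> h.py <<'E'
def faceloc(im,c,us=(40,60,80,100,120,140,330,380,420,460)):
    # outer top edge of drawer front: last brown row before green bench, scanning up from row 300
    g=cv2.cvtColor(im,cv2.COLOR_BGR2HSV); out=[]
    for u in us:
        col=g[:,u]; isg=(col[:,0]>50)&(col[:,0]<95)&(col[:,1]>60)
        v=None
        for r in range(285,180,-1):
            if not isg[r]: v=r; break
        if v is None or v==285: out.append((u,None)); continue
        out.append((u,v,*loc(onz(c,u,v+0.5,.061)).round(4)))
    return out
E
python3 - <<'E'
from h import *
s=log(); print(s['time'],s['tool_pos'],s['wrist_force'],'local',loc(s['tool_pos']))
c=bot.calibration('wrist');im=bot.read_camera('wrist'); cv2.imwrite('pics/w25.png',im); np.savez('w25.npz',**c)
for f in ('w22','w23','w24','w25'):
    r=faceloc(cv2.imread(f'pics/{f}.png'),dict(np.load(f+'.npz'))); print(f,[x[2] if len(x)>2 else None for x in r])
hs=cv2.cvtColor(im,cv2.COLOR_BGR2HSV)
for u in (60,400): print(u,[tuple(int(a) for a in hs[v,u]) for v in range(230,282,3)])
E
```

```text
29.5333 [ 0.635  -0.293   0.0305] [-4.5837 -0.6722  0.7548] local [ 0.1299 -0.0354]
w22 [np.float64(0.0653), np.float64(0.0653), np.float64(0.0653), np.float64(0.0653), np.float64(0.0649), np.float64(0.0653), np.float64(0.0645), np.float64(0.0646), np.float64(0.0641), np.float64(0.0642)]
w23 [np.float64(0.1244), np.float64(0.124), np.float64(0.124), np.float64(0.124), np.float64(0.124), np.float64(0.1241), np.float64(0.1233), np.float64(0.1233), np.float64(0.1233), np.float64(0.1229)]
w24 [np.float64(0.1396), np.float64(0.1392), np.float64(0.1392), np.float64(0.1392), np.float64(0.1392), np.float64(0.1392), np.float64(0.1384), np.float64(0.1384), np.float64(0.1384), np.float64(0.138)]
w25 [np.float64(0.1401), np.float64(0.1401), np.float64(0.1401), np.float64(0.1401), np.float64(0.1401), np.float64(0.1397), np.float64(0.1393), np.float64(0.1393), np.float64(0.1389), np.float64(0.1389)]
60 [(13, 134, 169), (14, 137, 177), (14, 136, 185), (14, 135, 189), (13, 136, 193), (13, 136, 193), (14, 136, 185), (14, 135, 182), (14, 135, 181), (14, 136, 182), (14, 136, 182), (13, 134, 183), (13, 134, 188), (16, 100, 150), (77, 100, 127), (78, 98, 125), (77, 102, 125), (77, 100, 125)]
400 [(13, 136, 184), (14, 137, 184), (14, 133, 175), (14, 132, 170), (14, 133, 174), (14, 134, 173), (14, 133, 173), (14, 133, 172), (14, 133, 172), (14, 136, 169), (14, 132, 168), (14, 134, 168), (14, 134, 171), (14, 136, 173), (23, 73, 125), (77, 102, 125), (78, 99, 126), (77, 100, 127)]
```

Emit:
play_rows:
  series: "-0.1 0 0 0 0 0 0;-0.1 0 0 0 0 0 0;-0.1 0 0 0 0 0 0"

```text
time: 29.83
tool_pos: [0.6362, -0.2929, 0.0305]
tcp_rot: [-0.154, 2.147, -2.146]
wrist_force: [-2.7, -0.9, 1.0]
width: -0.002
```

```bash
python3 - <<'E'
from h import *
s=log(); print(s['time'],s['tool_pos'],s['wrist_force'],'local',loc(s['tool_pos']))
c=bot.calibration('wrist');im=bot.read_camera('wrist'); cv2.imwrite('pics/w26.png',im); np.savez('w26.npz',**c)
for f in ('w24','w25','w26'):
    I=cv2.imread(f'pics/{f}.png'); hs=cv2.cvtColor(I,cv2.COLOR_BGR2HSV)
    for u in (60,400): print(f,u,[int(hs[v,u,2]) for v in range(240,284,2)],[int(hs[v,u,0]) for v in range(258,284,2)])
    C=dict(np.load(f+'.npz')); print(proj(C,np.r_[OO+.1445*EX-.035*EY,.07]),'row of cab edge pred')
E
```

```text
29.8333 [ 0.6362 -0.2929  0.0305] [-2.7358 -0.8976  1.019 ] local [ 0.1311 -0.0355]
w24 60 [191, 186, 184, 184, 183, 184, 185, 182, 183, 187, 191, 164, 111, 111, 127, 127, 128, 127, 129, 127, 126, 126] [13, 13, 13, 12, 68, 77, 77, 77, 77, 77, 77, 77, 77]
w24 400 [176, 175, 176, 174, 173, 171, 170, 170, 172, 172, 173, 174, 165, 121, 92, 127, 128, 129, 127, 129, 128, 128] [14, 14, 14, 13, 11, 38, 77, 77, 77, 77, 77, 77, 77]
[256.4909 266.2381] row of cab edge pred
w25 60 [190, 193, 195, 192, 185, 183, 182, 181, 182, 182, 182, 181, 184, 188, 176, 123, 127, 124, 126, 125, 127, 125] [14, 14, 14, 13, 13, 14, 51, 77, 78, 77, 77, 77, 77]
w25 400 [169, 174, 174, 173, 173, 173, 171, 172, 170, 169, 168, 166, 169, 171, 174, 170, 125, 126, 126, 126, 127, 126] [14, 14, 14, 14, 14, 14, 13, 23, 78, 77, 78, 77, 77]
[256.3746 272.9734] row of cab edge pred
w26 60 [186, 187, 190, 193, 192, 188, 183, 182, 181, 181, 182, 181, 181, 180, 184, 185, 152, 126, 125, 124, 125, 126] [14, 14, 14, 14, 14, 14, 13, 15, 74, 77, 78, 77, 78]
w26 400 [172, 168, 172, 173, 173, 174, 173, 172, 171, 170, 167, 169, 168, 168, 169, 171, 173, 158, 123, 127, 125, 126] [14, 14, 14, 13, 14, 14, 14, 14, 14, 63, 77, 78, 78]
[256.3548 276.0071] row of cab edge pred
```

Emit:
play_rows:
  series: "-0.1 0 0 0 0 0 0;-0.1 0 0 0 0 0 0;-0.1 0 0 0 0 0 0"

```text
time: 30.13
tool_pos: [0.6376, -0.2927, 0.0305]
tcp_rot: [-0.153, 2.146, -2.146]
wrist_force: [-1.5, -0.8, -0.5]
width: -0.002
```

Emit:
play_rows:
  series: "-0.1 0 0 0 0 0 0;-0.1 0 0 0 0 0 0;-0.1 0 0 0 0 0 0"

```text
time: 30.38
tool_pos: [0.6378, -0.2927, 0.0305]
tcp_rot: [-0.155, 2.147, -2.146]
wrist_force: [-5.6, -1.2, 1.3]
width: -0.002
```

Emit:
play_rows:
  series: "-0.1 0 0 0 0 0 0;-0.1 0 0 0 0 0 0;-0.1 0 0 0 0 0 0"

```text
time: 30.63
tool_pos: [0.6377, -0.2927, 0.0304]
tcp_rot: [-0.157, 2.148, -2.147]
wrist_force: [-6.3, -0.5, 2.4]
width: -0.001
```

Emit:
play_rows:
  series: "0.5 0 0 0 0 0 0;2 0 0 0 0 0 0;5 0 0 0 0 0 0;9 0 0 0 0 0 0;9 -3 0 0 0 0 0;9 -7 0 0 0 0 0;9 -11 0 0 0 0 0;9 -15 0 0 0 0 0;9 -19 0 0 0 0 0;9 -19 0 0 0 0 0;9 -19 0 0 0 0 0"

```text
time: 31.55
tool_pos: [0.5523, -0.3071, 0.2262]
tcp_rot: [-0.147, 2.137, -2.149]
wrist_force: [-0.3, 0.1, -0.1]
width: -0.004
```

```bash
python3 - <<'E'
from h import *
s=log(); print(s['time'],s['tool_pos'],s['wrist_force'],'local',loc(s['tool_pos']))
c=bot.calibration('wrist');im=bot.read_camera('wrist'); cv2.imwrite('pics/w27.png',im); np.savez('w27.npz',**c)
print('cam local',loc(c['origin']),c['origin'][2])
hs=cv2.cvtColor(im,cv2.COLOR_BGR2HSV)
pr=proj(c,np.r_[OO+.1445*EX-.035*EY,.07]); pf=proj(c,np.r_[OO+.1445*EX-.035*EY,.061]); pk=proj(c,np.r_[OO+.1235*EX-.0*EY,.036]); print(pr,pf,pk)
for u in (90,130,300,330):
    v0=int(pr[1]); print(u,v0,[tuple(int(a) for a in hs[v,u]) for v in range(max(0,v0-8),v0+16)])
# bottom of front face visible rows: green start
for u in (60,90,120,300,330,360):
    col=hs[:,u]; g=(col[:,0]>60)&(col[:,0]<95)&(col[:,1]>60); dark=(col[:,0]<30)&(col[:,2]<140)
    r=np.where(g)[0]; r=r[r<250]; print(u,'first green',r[0] if len(r) else None,'dark rows',np.where(dark[:240])[0][:12], loc(onz(c,u,r[0]-0.5,.07)) if len(r) else None)
E
```

```text
31.55 [ 0.5523 -0.3071  0.2262] [-0.3224  0.1372 -0.1084] local [ 0.046  -0.0376]
cam local [ 0.1213 -0.0356] 0.3690480233330047
[251.6694  57.2674] [251.6926  58.1531] [214.2688  84.3615]
90 57 [(15, 129, 219), (15, 129, 217), (14, 131, 216), (14, 129, 216), (14, 130, 216), (14, 132, 215), (13, 136, 199), (13, 137, 168), (12, 130, 131), (10, 126, 101), (11, 121, 82), (10, 105, 73), (23, 59, 73), (68, 59, 104), (76, 92, 136), (77, 99, 149), (77, 101, 151), (77, 101, 152), (77, 103, 151), (77, 103, 149), (77, 101, 149), (77, 101, 152), (77, 100, 151), (77, 101, 152)]
130 57 [(14, 130, 218), (14, 132, 218), (14, 130, 217), (14, 130, 216), (14, 132, 217), (14, 132, 216), (14, 135, 210), (13, 138, 183), (12, 134, 145), (11, 132, 110), (10, 120, 87), (10, 114, 74), (15, 91, 73), (53, 48, 91), (74, 81, 126), (76, 97, 145), (77, 101, 151), (77, 99, 152), (77, 99, 152), (77, 101, 152), (77, 103, 151), (77, 100, 150), (77, 100, 151), (77, 100, 150)]
300 57 [(14, 133, 200), (14, 131, 199), (14, 132, 197), (14, 135, 197), (14, 133, 199), (14, 133, 202), (14, 133, 204), (14, 134, 200), (13, 134,
[... 279 characters left out ...]
, 132, 203), (13, 132, 203), (14, 131, 203), (14, 132, 203), (14, 132, 205), (14, 133, 205), (13, 136, 193), (13, 133, 171), (13, 134, 135), (12, 127, 104), (11, 118, 82), (9, 113, 72), (13, 97, 71), (46, 44, 86), (72, 76, 121), (76, 96, 144), (77, 100, 151), (77, 100, 151), (77, 99, 150), (78, 98, 151), (77, 99, 152), (77, 100, 150)]
60 first green 61 dark rows [57 58 59] [0.1418 0.1221]
90 first green 63 dark rows [57 58 59 60 61] [0.1403 0.0978]
120 first green 63 dark rows [58 59 60 61] [0.1403 0.0732]
300 first green 65 dark rows [59 60 61 62 63] [ 0.139  -0.0749]
330 first green 65 dark rows [59 60 61 62 63] [ 0.139  -0.0997]
360 first green 65 dark rows [60 61 62 63] [ 0.139  -0.1245]
```

```bash
python3 - <<'E'
from h import *
c=dict(np.load('w27.npz'));im=cv2.imread('pics/w27.png').astype(float)
for y in (.07,-.075):
    f=lambda x,z: proj(c,np.r_[OO+x*EX+y*EY,z]).round(1)
    print(y,'cab top',f(.1445,.07),'d0 face .061/.007',f(.1445,.061),f(.1445,.007),'d3',f(.1415,.061),f(.1415,.007),'d6',f(.1385,.061),f(.1385,.007))
g=cv2.cvtColor(im.astype(np.uint8),cv2.COLOR_BGR2HSV)
# subpixel edges: value channel orange->dark, and hue/ (g-r) dark->green
for u in (122,130,300):
    v=g[45:75,u,2].astype(float); gr=(im[45:75,u,1]-im[45:75,u,2])
    hi=v[:6].mean(); lo=v.min(); k=np.argmax(v<(hi+lo)/2); top=45+k-1+(v[k-1]-(hi+lo)/2)/(v[k-1]-v[k])
    G=gr[-6:].mean(); L=gr[:8].mean(); th=(G+0)/2; k=np.argmax(gr>th); bot=45+k-1+(th-gr[k-1])/(gr[k]-gr[k-1]); print(u,'dark from',top,'to',bot,'n',bot-top)
# top & side camera: compare before/after
t0=cv2.imread('pics/top0.png'); t=bot.read_camera('top'); cv2.imwrite('pics/t28.png',t)
d=cv2.absdiff(t0,t).max(2); m=(d>45).astype(np.uint8); n,lab,st,ce=cv2.connectedComponentsWithStats(m)
for i in range(1,n):
    if st[i,4]>6: print('top diff',st[i].tolist(),ce[i].round(0))
s0=cv2.imread('pics/side0.png'); s=bot.read_camera('side'); cv2.imwrite('pics/s28.png',s)
d=cv2.absdiff(s0,s).max(2); m=(d>45).astype(np.uint8); n,lab,st,ce=cv2.connectedComponentsWithStats(m)
for i in range(1,n):
    if st[i,4]>6: print('side diff',st[i].tolist(),ce[i].round(0))
E
```

```text
0.07 cab top [123.3  57.1] d0 face .061/.007 [127.2  58. ] [146.3  62.4] d3 [127.6  61.8] [146.6  65.6] d6 [128.   65.5] [146.8  68.8]
-0.075 cab top [300.4  57.3] d0 face .061/.007 [299.   58.2] [291.9  62.6] d3 [298.8  62. ] [291.8  65.8] d6 [298.7  65.8] [291.7  69. ]
122 dark from 56.954166666666666 to 62.55246913580247 n 5.5983024691358025
130 dark from 56.99122807017544 to 62.623456790123456 n 5.632228719948017
300 dark from 58.6087962962963 to 64.35185185185185 n 5.74305555555555Traceback (most recent call last):
  File "<stdin>", line 13, in <module>
AttributeError: 'numpy.float64' object has no attribute 'read_camera'
```

```bash
python3 - <<'E'
from h import *
for n,f in (('top','top0'),('side','side0')):
    a=cv2.imread(f'pics/{f}.png'); b=bot.read_camera(n); cv2.imwrite(f'pics/{n}28.png',b)
    d=cv2.absdiff(a,b).max(2); m=(d>40).astype(np.uint8); k,lab,st,ce=cv2.connectedComponentsWithStats(m)
    for i in range(1,k):
        if st[i,4]>5: print(n,'x,y,w,h,area',st[i].tolist())
s=bot.read_state(); print(s['time'],s['tool_pos'],s['wrist_force'])
c=bot.calibration('top'); b=cv2.imread('pics/top28.png'); 
print('cabinet-front pixel in top', proj(c,np.r_[OO+.1445*EX+.1*EY,.061]))
E
```

```text
top x,y,w,h,area [305, 138, 165, 83, 4805]
top x,y,w,h,area [432, 172, 8, 14, 33]
top x,y,w,h,area [392, 182, 26, 19, 191]
top x,y,w,h,area [152, 198, 32, 8, 215]
top x,y,w,h,area [360, 212, 23, 31, 217]
top x,y,w,h,area [420, 229, 21, 17, 242]
top x,y,w,h,area [375, 236, 55, 148, 694]
top x,y,w,h,area [312, 244, 58, 113, 297]
top x,y,w,h,area [431, 252, 9, 15, 91]
top x,y,w,h,area [478, 287, 34, 31, 521]
top x,y,w,h,area [197, 315, 167, 69, 4198]
top x,y,w,h,area [509, 333, 3, 10, 19]
top x,y,w,h,area [453, 349, 59, 35, 1066]
top x,y,w,h,area [253, 371, 5, 4, 12]
top x,y,w,h,area [263, 378, 20, 6, 79]
side x,y,w,h,area [320, 0, 66, 121, 3493]
side x,y,w,h,area [360, 0, 99, 177, 3463]
side x,y,w,h,area [452, 0, 4, 9, 19]
side x,y,w,h,area [490, 10, 22, 37, 282]
side x,y,w,h,area [385, 23, 4, 10, 12]
side x,y,w,h,area [443, 44, 38, 76, 1297]
side x,y,w,h,area [276, 136, 71, 56, 2217]
side x,y,w,h,area [355, 173, 45, 33, 287]
side x,y,w,h,area [341, 195, 60, 81, 1272]
side x,y,w,h,area [353, 201, 43, 34, 428]
side x,y,w,h,area [453, 210, 14, 16, 40]
side x,y,w,h,area [381, 216, 5, 7, 15]
side x,y,w,h,area [401, 223, 14, 31, 198]
side x,y,w,h,area [395, 225, 4, 7, 7]
side x,y,w,h,area [440, 229, 30, 42, 374]
side x,y,w,h,area [172, 233, 29, 30, 420]
side x,y,w,h,area [444, 239, 10, 11, 39]
31.7 [ 0.5485 -0.3051  0.2192] [-0.3391 -0.2806 -0.9045]
cabinet-front pixel in top [316.0649 174.9024]
```

```bash
python3 - <<'E'
from h import *
a=cv2.imread('pics/top0.png'); b=cv2.imread('pics/top28.png')
for n,im in (('t0',a),('t28',b)):
    hs=cv2.cvtColor(im,cv2.COLOR_BGR2HSV); r=hs[225:255,412:458]
    m=(r[...,1]<70)&(r[...,2]>60); ys,xs=np.where(m); print(n,m.sum(), (xs.mean()+412,ys.mean()+225) if m.any() else None)
    for y in range(0,30,2): print(''.join('#' if r[y,x,1]<70 and r[y,x,2]>90 else ('s' if r[y,x,2]<75 else ('.' if 60<r[y,x,0]<95 else 'o')) for x in range(46)))
c=bot.calibration('top'); print('mandrel foot',onz(c,424,240,0), onz(c,444,240,0.14))
# tin, jar, cup, pliers, graver: local diffs
for n,(x0,y0,x1,y1) in dict(tin=(310,120,335,146),jar=(238,147,260,170),cup=(98,176,132,206),pliers=(155,135,200,160),graver=(203,135,228,180),pink=(158,244,190,268),greenA=(208,243,230,273),greenB=(110,220,145,240),rackwood=(152,216,190,236),greenC=(72,228,105,240)).items():
    d=cv2.absdiff(a[y0:y1,x0:x1],b[y0:y1,x0:x1]).max(2); print(n,int(d.max()),round(float(d.mean()),1))
E
```

```text
t0 207 (np.float64(431.6473429951691), np.float64(240.7536231884058))
..............................................
..............................................
..............................................
..............................................
..............................................
............#####.............................
........#################.....................
........###########################...........
........###########################...........
.........###############......................
............######............................
..............................................
..............................................
...................##oo##...#o###o##o##.......
..................#ooooooooooooooooooooooooooo
t28 211 (np.float64(430.5876777251185), np.float64(238.6824644549763))
..................s...........................
.................ss........s..................
..............########........................
.............#############....................
............################..................
...........#################..................
..........###.sssssssssso###..................
..............sssssssssssssso######...........
.................ssssss.ssssso#####...........
...................ssss....ss.................
..............................................
#.............................................
###...s.s.........ss..........................
#####.sssss....sss...........#########.#......
#.#####.sssssssss..........#oooooooooooooooooo
mandrel foot [ 0.4169 -0.5415  0.    ] [ 0.4166 -0.5417  0.14  ]
tin 18 8.8
jar 17 7.3
cup 18 7.3
pliers 21 7.5
graver 26 7.4
pink 17 7.2
greenA 16 7.3
greenB 22 7.4
rackwood 19 8.2
greenC 27 7.4
```

```bash
python3 - <<'E'
from h import *
print(row([0.47,0.02,0.30]))
E
```

```text
[  3.13  -8.   -33.32   0.     0.     0.  ]
```

Emit:
play_rows:
  series: "1 -4 -1 0 0 0 0;2 -8 -3 0 0 0 0;2.4 -8 -7 0 0 0 0;2.6 -8 -11 0 0 0 0;2.8 -8 -15 0 0 0 0;3 -8 -19 0 0 0 0;3.1 -8 -23 0 0 0 0;3.1 -8 -27 0 0 0 0;3.1 -8 -31 0 0 0 0;3.1 -8 -33.3 0 0 0 0;3.1 -8 -33.3 0 0 0 0;3.1 -8 -33.3 0 0 0 0"

```text
time: 32.7
tool_pos: [0.4693, 0.021, 0.2979]
tcp_rot: [-0.166, 2.15, -2.146]
wrist_force: [-0.3, 0.2, -0.9]
width: -0.002
```

```bash
python3 - <<'E'
from h import *
s=bot.read_state(); print(s['time'],s['tool_pos'],s['wrist_force'])
a=cv2.imread('pics/top0.png'); b=bot.read_camera('top'); cv2.imwrite('pics/top29.png',b)
sd0=cv2.imread('pics/side0.png'); sd=bot.read_camera('side'); cv2.imwrite('pics/side29.png',sd)
for n,p,q in (('top',a,b),('side',sd0,sd)):
    d=cv2.absdiff(p,q).max(2); m=(d>40).astype(np.uint8); k,lab,st,ce=cv2.connectedComponentsWithStats(m)
    print(n,[st[i].tolist() for i in range(1,k) if st[i,4]>5])
for n,(x0,y0,x1,y1) in dict(mandrel=(412,230,450,250),tin=(310,120,335,146),jar=(238,147,260,170),cabtop=(300,105,385,165)).items():
    d=cv2.absdiff(a[y0:y1,x0:x1],b[y0:y1,x0:x1]).max(2); print(n,int(d.max()),round(float(d.mean()),1))
c=bot.calibration('top'); hs=cv2.cvtColor(b,cv2.COLOR_BGR2HSV)
# drawer front edge: first green below cabinet along several columns
for y in (.1,.05,-.05,-.1):
    p=proj(c,np.r_[OO+.1445*EX+y*EY,.061]); u=int(round(p[0])); v=int(p[1]); print(y,p.round(1),[tuple(int(x) for x in hs[r,u]) for r in range(v-2,v+6)])
E
```

```text
32.7 [0.4693 0.021  0.2979] [-0.3389  0.2321 -0.8699]
top [[305, 167, 88, 54, 3574], [225, 177, 75, 125, 1957], [291, 179, 7, 5, 20], [298, 186, 6, 32, 110], [153, 198, 30, 8, 209], [287, 203, 3, 17, 19], [296, 236, 2, 7, 11], [296, 244, 2, 20, 24], [284, 265, 16, 26, 194], [478, 287, 34, 31, 516], [287, 290, 2, 10, 16], [223, 303, 69, 61, 1250], [265, 316, 4, 4, 11], [509, 333, 3, 10, 19], [285, 339, 7, 6, 19], [293, 348, 73, 36, 1762], [453, 349, 59, 35, 1062], [196, 364, 33, 16, 324], [243, 369, 10, 3, 14], [284, 371, 9, 13, 44], [193, 377, 4, 7, 13], [236, 377, 5, 7, 12], [255, 380, 11, 4, 33]]
side [[263, 0, 249, 265, 23287], [268, 90, 32, 56, 1058], [284, 93, 6, 1, 6], [379, 128, 14, 32, 187], [276, 136, 71, 56, 2226], [341, 195, 12, 32, 88], [440, 226, 29, 45, 299], [341, 228, 35, 19, 307], [444, 231, 17, 22, 111], [172, 233, 29, 30, 418], [362, 248, 8, 6, 10], [355, 254, 47, 48, 913], [394, 258, 33, 22, 239]]
mandrel 19 5.8
tin 20 6.8
jar 15 5.7
cabtop 23 6.7
0.1 [316.1 174.9] [(15, 177, 180), (14, 168, 184), (15, 174, 176), (13, 178, 112), (11, 215, 57), (18, 120, 49), (65, 68, 82), (77, 125, 110)]
0.05 [330.5 173.1] [(14, 171, 176), (15, 179, 168), (14, 182, 125), (11, 175, 70), (14, 153, 45), (63, 71, 75), (75, 124, 109), (77, 130, 118)]
-0.05 [359.4 169.5] [(14, 171, 154), (15, 167, 157), (15, 169, 155), (12, 166, 106), (12, 175, 54), (16, 112, 50), (65, 84, 85), (74, 119, 107)]
-0.1 [373.9 167.7] [(15, 178, 162), (14, 174, 164), (15, 179, 155), (13, 169, 115), (10, 194, 63), (14, 122, 48), (51, 68, 71), (75, 120, 106)]
```

```bash
python3 - <<'E'
from workcell import bot
print(bot.finish_job())
E
```

```text
the job is handed in; nothing more can be done
None
```

I put the steel bench block away and handed the job in. It lies flat in the right-hand bay, steel face up, and the drawer is fully home. I used about 33 of the 72 s.

**What I did**
- **Tipping:** I took the block out of the rack and set it upright on the pad. I regripped it half a turn round, tilted it to 68° with its lower edge on the pad, and let it settle onto its rubber base.
- **Laying:** I took it up across its 60 mm width and lowered it until the bay floor carried its weight, then let go.
- **Closing:** I pushed the drawer slowly beside the knob with shut fingers, then backed off.

**Last checks**
- **Block:** It lay flat in the bay, clear of every wall, when I let go and again partway through the push. It can't be seen now that the drawer is shut.
- **Drawer:** The catch resisted at about 5.5 N, fell to about 1.5 N, and then the finger met a hard stop at the measured front of the cabinet. From the wrist camera the drawer front is flush to within about 1 mm.
- **Bystanders:** Comparing before and after in the top view, nothing else had visibly moved, and the wooden block is still in the rack. One difference near the mandrel was the arm passing in front of it; it was gone once the arm moved away.

**Doubtful points**
- **Joint 6:** On the first tilt it read -2.5508 against the stated limit of -2.55, so it reached its stop or was 0.001 rad past it. I undid that tilt and regripped the block the other way round.
- **No pictures at the end:** The picture-viewing limit ran out during the last few millimetres of the push, so the closing checks are measured from the images, not looked at.

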